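# Pack the cuvette cases and snap the storage box shut

## Task

Pack the two black cuvette cases flat in the grey storage box, each in the compartment that matches its width. Then take from the drying rack the lid that fits the box, put it on with its rib up and press it down until it is fully home and both side clips have snapped back over its edge. The sloped metal rest is there to set the lid on while you change your grip; leave the smaller lid and the glassware and dish where they are.

Things in the scene. Friction and masses are not known exactly. Their poses are not given: they have to be found in the camera images.
- box: Open grey plastic storage box fixed to the bench, 126 (x) x 104 (y) x 44 mm high, walls and floor 4 mm. Origin: centre of its underside, z up. Inside 118 mm long in x; a divider along x, 4 mm thick, top 30 mm above the bench, parts it into a wide and a narrow compartment. Two white sprung clips, each 50 mm wide, stand outside the middle of its long sides, 68 mm high, out to y = +-62 mm.
- box_wide (a point): Centre of the floor of the box's wide compartment (118 x 56 mm), at y = -20 mm, z = 4 mm of the box; axes are those of the box.
- box_narrow (a point): Centre of the floor of the box's narrow compartment (118 x 36 mm), at y = +30 mm, z = 4 mm of the box; axes are those of the box.
- box_rim (a point): Centre of the box's mouth at rim height, 44 mm above the bench; axes are those of the box. The seated lid's plate lies on the rim, its plate centre 2.5 mm above this point, its long side along x, either way round.
- clip_left (a joint): Clip on the box's +y side: 0 = sprung in (rest), positive metres = pushed outward, up to 0.010. Its ramp slopes inward from y = 57 mm at 68 mm height to a nose at y = 48.5 mm, 52 mm high, which holds the lid's edge 3.5 mm in. The lid pushed straight down spreads both clips and they snap back over it; that takes about 7 to 15 N in all.
- clip_right (a joint): The same clip on the box's -y side, mirrored: 0 = sprung in (rest), positive metres = pushed outward (toward -y), up to 0.010.
- lid_plate (a point): Larger white plastic lid, the one that fits (140 g): plate 126 (x) x 104 (y) x 5 mm; under it a solid plug 112 x 90 x 6 mm (3 mm play in the box); on top in the middle an upright rib 56 mm long in x, 14 thick in y, 24 high. Point: centre of the 5 mm plate; z points out of the top, the rib side. It starts upright in the rack, on a long edge, y axis up, rib toward the rack's -x side.
- small_lid_plate (a point): A smaller white lid, too short for the box: 92 (x) x 104 (y) mm, otherwise like the larger one, standing the same way in the other slot of the rack. Point and axes as for the larger lid. To be left alone.
- rack: Steel drying rack fixed to the bench: foot plate 130 (x) x 150 (y) x 6 mm, origin at the centre of its underside, z up. Two slots along y, at x = -30 and +30 mm, each between four posts (at y = -40 and +40 mm, 61 mm high above the bench, 14 mm free between them). Lids come out straight upward; their top edges are 110 mm above the bench.
- rest: Aluminium sloped rest fixed to the bench, origin at the centre of its underside, z up. A plate 110 mm wide (y), 62 mm long, rises at 45 degrees toward +x from a 20 mm ledge square to it; its face looks toward -x and up. A lid laid on it, rib outward, long edge on the ledge, leans at 45 degrees and stands about 42 mm past the plate's upper edge.
- rest_corner (a point): Middle of the inner corner of the sloped rest, where slope and ledge meet, 25 mm above the bench, at x = -45 mm of the rest; axes are those of the rest (x horizontal toward the rising side, z up).
- narrow_case_center (a point): Narrow black plastic cuvette case, a closed box 64 (x) x 30 (y) x 28 mm (about 60 g), lying flat on the bench. The point is its centre, z up.
- wide_case_center (a point): Wide black plastic cuvette case, a closed box 64 (x) x 50 (y) x 28 mm (about 90 g), lying flat on the bench. The point is its centre, z up.
- flask: Conical glass flask, 66 mm across the foot, 105 mm high. Origin: centre of its underside. A bystander.
- beaker: Small glass beaker, 60 mm across, 55 mm high. Origin: centre of its underside. A bystander.
- dish: Flat covered plastic dish, 90 mm across, 20 mm high. Origin: centre of its underside. A bystander.

How it is judged:
By the outcome, as a careful person would: the job done as asked, in the order asked, and still so for the second after the job is handed in, with the robot touching nothing.
It also fails if it takes over 72 s, if anything falls off the work surface, if the arm or the gripper's body presses on something with over 40 N, if the wrist force passes 120 N, or if a joint passes its speed limit or range.

## Robot

A 7-joint arm with a two-finger parallel gripper is mounted at the origin on the work surface. World frame = base frame: x ahead of the robot, y to its left, z up, the work surface at z = 0. Lengths are in m, angles in rad, forces in N, time in s.
With the tool pointing down it reaches from about 0.4 to 0.85 m from the base axis. Payload 6.9 kg.
Tool frame: the origin (TCP) lies at the very end of the fingers, on their centre line; the grasp point (between the pads) lies 19 mm behind it; z points along the fingers, y is the line along which they close (so a half turn about z gives the same grasp; the last joint's range is limited). The gripper opens to 85 mm and grips with 20 to 120 N. Pads are 22 mm wide; open, the fingers measure 114 mm over their backs; the gripper's body (76 mm by 85 mm) begins 54 mm behind the grasp point. The pads swing forward as they close: fully open they stand 13 mm farther back than shut.
Start: joints at [1.274, 0.507, -0.238, 1.5, 0.126, 1.149, -0.155], TCP at [0.244, -0.575, 0.204] pointing down, gripper open.
Joint ranges: [-3.08, 3.08], [-0.24, 2.05], [-1.43, 1.35], [0, 2.5], [-1.52, 4.66], [0.17, 1.96], [-2.89, 2.89]. Speed limits (rad/s): [2.39, 2.39, 3.14, 3.14, 3.14, 3.14, 3.14].

## Interface

Orientations are given as a unit quaternion [x, y, z, w].
In Python, from rig import robot gives the robot as it stands.
- The arm moves only by the tool apply_moves, never from a script. Its argument "motion" is a list of rows, each a list of 7 numbers: the opening, from -1 (shut) to 1 (fully open), then the shift along the tool's x, y, z in m, then the turn, a rotation vector about the tool's x, y, z in rad. In form: [[hand, dx, dy, dz, ax, ay, az], ...]. A call has 1 to 12 rows; each row shifts and turns the commanded pose from where the row before left it, along the tool's axes as they then stand; what a row does not reach is not made up. A row lasts 1/12 s, in which the tool goes at most 41.7 mm and 7.16 degrees, less where a joint would pass 70% of its speed; a pose out of reach is approached as far as the arm can. A call is refused whole if a number of a shift passes 0.0417 or a number of a turn 0.125, either way. A call with a gripper value outside its range is refused whole. The fingers move at their own pace and stop on an object; the grip force is fixed at half the most. Time passes only in rows, so rows that do not move let the fingers close. It gives the time, the measured TCP pose, the force, the opening and the grip force at its end, in the units of the state.
- robot.sense(): the state, without advancing time (a new reading comes with each control period).
- robot.camera(name): name is "scene" or "top" or "wrist"; returns (picture, depth): 400x640x3 uint8, red, green, blue; 400x640 float32, m along the optical axis (not along the pixel's ray), 0 where there is no reading.
- robot.camera_params(name): a dict with "fx", "fy", "cx", "cy" (pixels), "T" (4x4, takes a point from camera to world coordinates). Camera axes: x right, y up, looking along -z (the intrinsics and any distortion apply to the point x, -y, -z); pixel columns grow to the right and rows downward; lengths in m; the calibration is good to about 2 mm. A picture is of the moment at which its call begins: read the wrist's pose just before it. camera_params takes no time and is no camera call; for the wrist camera it gives the pose at the moment of the call.
- robot.finish_job(): hands the job in; it is judged then, once.
The state is a dict: "time_s": time; "qpos": joint angles; "qvel": joint speeds; "joint_torque": joint torques, N m; "eef_pos": TCP position; "tool_rot": TCP orientation; "wrist_force": force on the tool from outside, world axes, zero at the start; "wrist_torque": the same for the moment, N m; "grip_width": opening from 0.0 (shut) to 1.0 (fully open); "grasp_force": force on a finger pad.
Only numpy, scipy, OpenCV 4.12 (cv2) and the standard library are available. Lean on these libraries where they do the work, as an engineer would, in place of code of your own. Each camera call takes 0.05 s, during which the arm holds its last target. There are 200 camera calls.

## Working session

There is one attempt and no reset: what is moved stays moved. The work goes in short steps, Python scripts to look and compute and a tool call to move; the robot and the scene stay as the last step left them, time stands still between calls to the robot, and variables do not carry over. Pictures are saved under pics/ and viewed, at most 10 in all, crops included, and the job is handed in when it is done.

Besides the shell and the picture viewer there is one more tool, called as name(argument=value, ...) on one line, values as JSON. apply_moves: Moves the arm, as the interface text tells. Its arguments: {"type":"object","properties":{"motion":{"type":"array"}},"required":["motion"]}

```bash
mkdir -p pics; ls; cat > h.py <<'E'
import numpy as np, cv2
from scipy.spatial.transform import Rotation as R
from rig import robot
def shot(n,f=None):
    P=robot.camera_params(n); im,d=robot.camera(n)
    if f: cv2.imwrite('pics/'+f,im[:,:,::-1])
    return im,d,P
def cloud(d,P):
    v,u=np.mgrid[0:400,0:640]
    p=np.stack([(u-P['cx'])/P['fx']*d,-(v-P['cy'])/P['fy']*d,-d],-1)
    return p@P['T'][:3,:3].T+P['T'][:3,3]
def ray(P,u,v,z):
    r=np.array([(u-P['cx'])/P['fx'],-(v-P['cy'])/P['fy'],-1])@P['T'][:3,:3].T
    o=P['T'][:3,3]; return o+r*(z-o[2])/r[2]
E
python3 - <<'E'
from h import *
np.set_printoptions(precision=4,suppress=True)
for n in ('top','scene'):
    im,d,P=shot(n,n+'0.png'); print(n,{k:v for k,v in P.items()})
    np.savez('/tmp/'+n,im=im,d=d)
s=robot.sense();print(s)
E
```

```text
pics
top {'fx': 422.0355722031166, 'fy': 422.0355722031166, 'cx': 315.51012215198483, 'cy': 200.07679999166123, 'T': array([[-0.0236,  0.9803, -0.1962,  0.3465],
       [-0.9997, -0.0245, -0.0021, -0.0062],
       [-0.0068,  0.1961,  0.9806,  1.1321],
       [ 0.    ,  0.    ,  0.    ,  1.    ]])}
scene {'fx': 436.89805089181937, 'fy': 436.89805089181937, 'cx': 326.91290708368547, 'cy': 201.95576529038394, 'T': array([[-0.7537, -0.526 ,  0.394 ,  1.0032],
       [ 0.6572, -0.6115,  0.4407,  0.528 ],
       [ 0.0091,  0.5911,  0.8065,  1.0033],
       [ 0.    ,  0.    ,  0.    ,  1.    ]])}
{'time_s': 0.1, 'qpos': array([ 1.2745,  0.5082, -0.2376,  1.501 ,  0.1257,  1.1489, -0.1548]), 'qvel': array([ 0.0004, -0.0026, -0.    , -0.0023,  0.0001,  0.0005,  0.0013]), 'joint_torque': array([ -0.0049, -62.1839,  -2.1943, -25.0207,   0.0126,   0.008 ,
        -0.0001]), 'eef_pos': array([ 0.2442, -0.5748,  0.2033]), 'tool_rot': array([ 0.9799,  0.1996, -0.0002, -0.0008]), 'wrist_force': array([-0.508 , -0.5818, -0.407 ]), 'wrist_torque': array([-0.0137,  0.0546,  0.009 ]), 'grasp_force': 0.0, 'grip_width': 0.9959326440672709}
```

View pics/top0.png

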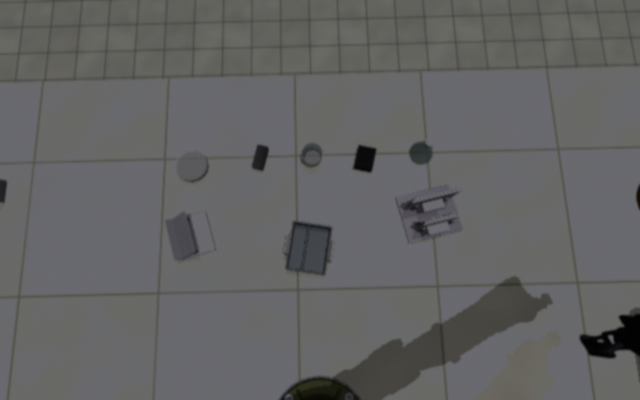

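View pics/scene0.png

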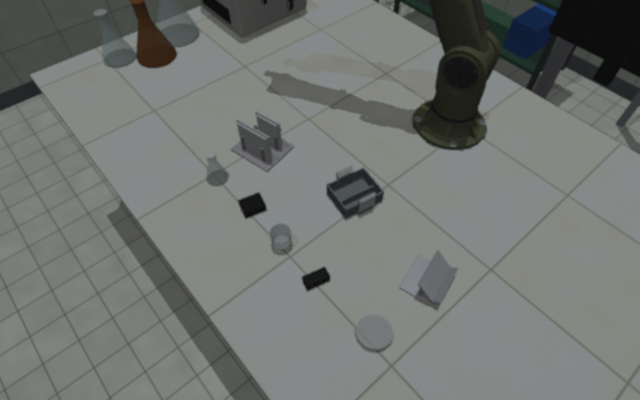

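Top view: the narrow case is at (260,157), the wide case (365,158), the box (308,248), the rack (430,213) and the rest (190,235). The beaker is at (312,155), the flask (421,152) and the dish (192,167). The scene view confirms this layout, with the cases at (316,278) and (252,205).

```bash
cat > a.py <<'E'
from h import *
np.set_printoptions(precision=4,suppress=True)
D={}
for n in ('top','scene'):
    z=np.load('/tmp/'+n+'.npz'); P=robot.camera_params(n); D[n]=(z['im'],z['d'],P,cloud(z['d'],P))
def case(n,roi):
    im,d,P,C=D[n]; u0,u1,v0,v1=roi
    m=np.zeros((400,640),np.uint8); m[v0:v1,u0:u1]=(im[v0:v1,u0:u1].max(2)<45)
    c=max(cv2.findContours(m,0,2)[0],key=cv2.contourArea)
    zz=C[m>0][:,2]; h=np.percentile(zz,75)
    sel=(m>0)&(abs(C[...,2]-h)<.006)
    r=cv2.minAreaRect((C[sel][:,:2]*1000).astype(np.float32))
    print(n,'case',sel.sum(),'h',h,np.array(r[0]),np.array(r[1]),r[2])
case('top',(245,275,140,175));case('top',(348,382,140,178))
case('scene',(295,335,262,295));case('scene',(234,272,188,222))
def blob(n,roi,zlo,zhi,lab):
    im,d,P,C=D[n];u0,u1,v0,v1=roi
    c=C[v0:v1,u0:u1].reshape(-1,3); c=c[(c[:,2]>zlo)&(c[:,2]<zhi)]
    r=cv2.minAreaRect((c[:,:2]*1000).astype(np.float32)); print(n,lab,len(c),c.mean(0),np.array(r[0]),np.array(r[1]),r[2])
blob('top',(275,345,212,285),.036,.05,'boxrim'); blob('scene',(320,392,165,220),.036,.05,'boxrim')
blob('top',(275,345,212,285),.055,.08,'clips'); blob('scene',(320,392,160,220),.055,.08,'clips')
blob('top',(390,470,175,250),.095,.12,'lids'); blob('scene',(225,300,105,170),.095,.12,'lids')
blob('top',(390,470,175,250),.003,.03,'foot'); 
blob('top',(160,222,200,270),.01,.12,'rest'); blob('scene',(395,465,245,310),.01,.12,'rest')
for n in D: # bench z
    C=D[n][3]; s=C[250:260,220:270]; print(n,'bench',s[...,2].mean())
im,d,P,C=D['top']
cv2.imwrite('pics/c.png',np.hstack([cv2.resize(np.clip(im[175:250,390:470,::-1]*1.7,0,255).astype(np.uint8),(400,375),interpolation=2),cv2.resize(np.clip(im[205:280,270:350,::-1]*1.7,0,255).astype(np.uint8),(400,375),interpolation=2)]))
E
python3 a.py
```

```text
top case 216 h 0.029130333881460246 [691.4556 145.1008] [26.8809 61.697 ] 75.56553649902344
top case 388 h 0.028993732703792907 [ 681.9332 -140.3642] [48.0742 63.872 ] 76.17603302001953
scene case 245 h 0.029399377060102344 [698.6245 147.8279] [25.9711 60.9467] 77.32067108154297
scene case 296 h 0.029122473271816496 [ 687.4716 -138.4885] [46.9371 59.6542] 75.88175964355469
top boxrim 244 [0.4408 0.0197 0.0436] [440.5084  16.6608] [103.681  126.2323] 79.94889068603516
scene boxrim 379 [0.445  0.0158 0.0425] [443.6155  16.8318] [123.7984 128.4791] 79.84369659423828
top clips 196 [0.44   0.0173 0.0633] [440.1764  16.9078] [124.083   49.3153] 79.83277893066406
scene clips 162 [0.4442 0.0141 0.0627] [443.8906  16.2161] [126.7568  51.6578] 79.33182525634766
top lids 396 [ 0.5308 -0.3037  0.1056] [ 527.1417 -307.1632] [ 71.4422 124.2119] 12.367133140563965
scene lids 386 [ 0.5339 -0.3031  0.1046] [ 529.0711 -308.5233] [ 76.4176 127.618 ] 11.285492897033691
top foot 1632 [ 0.5258 -0.3012  0.0062] [ 531.6631 -312.543 ] [216.9488 205.3454] 87.09732055664062
top rest 965 [0.4761 0.3486 0.0426] [482.5811 331.6311] [110.7564 100.3698] 16.15933609008789
scene rest 1196 [0.4847 0.3472 0.0441] [485.1796 329.8558] [113.0376 100.2757] 15.862202644348145
top bench 0.0003250619894260875
scene bench 0.0024865142009400463
```

View pics/c.png

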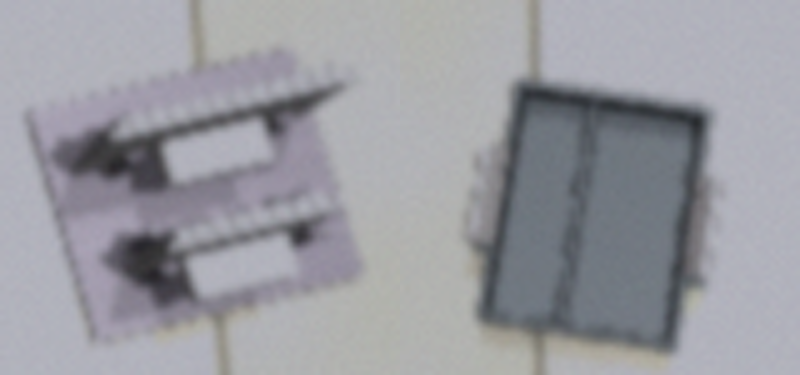

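The picture shows the larger lid in the rack's far slot (crop pixels 110–350), with its rib toward world −x. The box's narrow compartment is on the +y side, and the box yaw is about −10°. Next I check which way the rest slopes and write a planner.

```bash
cat >> h.py <<'E'
np.set_printoptions(precision=4,suppress=True)
def down(yaw):  # tool z down, tool y at angle yaw(deg)
    a=np.radians(yaw); y=np.array([np.cos(a),np.sin(a),0]); z=np.array([0,0,-1.]); return np.stack([np.cross(y,z),y,z],1)
def plan(p,Rt,p0=None,R0=None,n=None):
    """rows (shift, turn in tool axes) for a straight move with simultaneous turn"""
    s=robot.sense(); p0=s['eef_pos'] if p0 is None else p0; R0=R.from_quat(s['tool_rot']).as_matrix() if R0 is None else R0
    p=np.array(p); rv=R.from_matrix(R0.T@Rt).as_rotvec()
    k=n or int(max(np.ceil(np.linalg.norm(p-p0)/.040),np.ceil(np.linalg.norm(rv)/.12),1))
    Rs=R.from_rotvec(rv/k).as_matrix(); Rc=R0.copy(); print('rows',k,'turn',(rv/k).round(4))
    for i in range(k):
        print(i,(Rc.T@(p-p0)/k).round(4)); Rc=Rc@Rs
        if np.linalg.norm(rv)<.003: break
E
cat >> a.py <<'E'
print('---')
for n in D:
    im,d,P,C=D[n]; c=C[200:270,160:222] if n=='top' else C[245:310,395:465]
    c=c.reshape(-1,3); c=c[(c[:,2]>.008)]
    for yaw in (106,):
        a=np.radians(yaw); e=np.array([np.cos(a),np.sin(a)]); f=np.array([e[1],-e[0]])
        t=(c[:,:2]-[.4835,.331])@e
        for lo in np.arange(-.06,.06,.01):
            k=(t>lo)&(t<lo+.01)
            if k.sum()>5: print(n,round(lo+.005,3),k.sum(),np.percentile(c[k][:,2],[10,50,90]))
    r=cv2.minAreaRect
s0=robot.sense()
plan([.60,-.14,.26],down(-14))
E
python3 a.py | sed -n '/---/,$p'
```

```text
---
top -0.045 30 [0.0082 0.0091 0.0109]
top -0.035 31 [0.0081 0.0089 0.0099]
top -0.025 27 [0.0082 0.0088 0.0102]
top -0.015 106 [0.0086 0.0666 0.0703]
top -0.005 159 [0.0088 0.0621 0.0678]
top 0.005 127 [0.0497 0.0543 0.0583]
top 0.015 122 [0.0396 0.0438 0.0485]
top 0.025 117 [0.0289 0.0338 0.0386]
top 0.035 174 [0.0245 0.0282 0.032 ]
top 0.045 186 [0.0316 0.0357 0.0398]
top 0.055 14 [0.0349 0.0363 0.0374]
scene -0.055 12 [0.0084 0.0091 0.0097]
scene -0.045 30 [0.0082 0.0089 0.01  ]
scene -0.035 34 [0.0081 0.0089 0.0103]
scene -0.025 40 [0.0081 0.0088 0.0099]
scene -0.015 109 [0.0642 0.068  0.0704]
scene -0.005 204 [0.0542 0.0619 0.0663]
scene 0.005 198 [0.0459 0.0513 0.0567]
scene 0.015 187 [0.0374 0.042  0.0468]
scene 0.025 180 [0.0273 0.0323 0.037 ]
scene 0.035 179 [0.0246 0.0294 0.0336]
scene 0.045 175 [0.0343 0.038  1.0033]
rows 15 turn [-0.0001 -0.     -0.0616]
0 [ 0.0332 -0.0174 -0.0038]
1 [ 0.0342 -0.0153 -0.0038]
2 [ 0.0351 -0.0132 -0.0038]
3 [ 0.0358 -0.011  -0.0038]
4 [ 0.0364 -0.0088 -0.0038]
5 [ 0.0369 -0.0065 -0.0038]
6 [ 0.0372 -0.0042 -0.0038]
7 [ 0.0374 -0.0019 -0.0038]
8 [ 0.0375  0.0004 -0.0038]
9 [ 0.0374  0.0027 -0.0038]
10 [ 0.0371  0.005  -0.0038]
11 [ 0.0367  0.0073 -0.0038]
12 [ 0.0362  0.0095 -0.0038]
13 [ 0.0356  0.0117 -0.0038]
14 [ 0.0348  0.0139 -0.0038]
```

apply_moves(motion=[[1,0.0332,-0.0174,-0.004,0,0,-0.0616],[1,0.0342,-0.0153,-0.004,0,0,-0.0616],[1,0.0351,-0.0132,-0.004,0,0,-0.0616],[1,0.0358,-0.011,-0.004,0,0,-0.0616],[1,0.0364,-0.0088,-0.004,0,0,-0.0616],[1,0.0369,-0.0065,-0.004,0,0,-0.0616],[1,0.0372,-0.0042,-0.004,0,0,-0.0616],[1,0.0374,-0.0019,-0.004,0,0,-0.0616],[1,0.0375,0.0004,-0.004,0,0,-0.0616],[1,0.0374,0.0027,-0.004,0,0,-0.0616],[1,0.0371,0.005,-0.004,0,0,-0.0616],[1,0.0367,0.0073,-0.004,0,0,-0.0616]])

```text
time_s: 1.1
eef_pos: [0.53, -0.226, 0.2521]
tool_rot: [0.841, 0.541, -0.0, -0.0]
wrist_force: [0.3, -0.6, -0.2]
grip_width: 1.003
grasp_force: 0.0
```

apply_moves(motion=[[1,0.0362,0.0095,-0.004,0,0,-0.0616],[1,0.0356,0.0117,-0.004,0,0,-0.0616],[1,0.0348,0.0139,-0.004,0,0,-0.0616],[1,0,0,0,0,0,0],[1,0,0,0,0,0,0]])

```text
time_s: 1.52
eef_pos: [0.6015, -0.1376, 0.2635]
tool_rot: [0.787, 0.617, 0.0, -0.001]
wrist_force: [-0.3, -0.8, -1.2]
grip_width: 0.997
grasp_force: 0.0
```

```bash
cat > w.py <<'E'
from h import *
import sys
s=robot.sense(); print(s['time_s'],s['eef_pos'],R.from_quat(s['tool_rot']).as_matrix()[:,1])
im,d,P=shot('wrist',sys.argv[1]); print(P['T']); C=cloud(d,P)
np.savez('/tmp/w',im=im,d=d,**P)
m=((im.max(2)<45)&(abs(C[...,2]-.029)<.007)).astype(np.uint8)
for c in cv2.findContours(m,0,2)[0]:
    if cv2.contourArea(c)<300: continue
    q=np.zeros_like(m); cv2.drawContours(q,[c],-1,1,-1); p=C[(q>0)&(m>0)]
    r=cv2.minAreaRect((p[:,:2]*1000).astype(np.float32)); print('dark',len(p),np.median(p[:,2]),np.array(r[0]),np.array(r[1]),r[2])
E
python3 w.py w1.png
```

```text
1.5167 [ 0.6015 -0.1376  0.2635] [ 0.9713 -0.2378 -0.0008]
[[ 0.9714  0.2254  0.0748  0.6201]
 [-0.2375  0.9235  0.3011 -0.0606]
 [-0.0012 -0.3103  0.9507  0.4341]
 [ 0.      0.      0.      1.    ]]
dark 2455 0.028340329657694285 [ 683.3134 -141.7708] [48.727  62.6491] 76.287353515625
dark 398 0.029339756981602294 [502.8282  -0.3104] [92.0832  2.0212] 79.31673431396484
dark 808 0.029163955637686784 [387.3716  25.7978] [96.3761 13.9451] 77.64876556396484
```

View pics/w1.png

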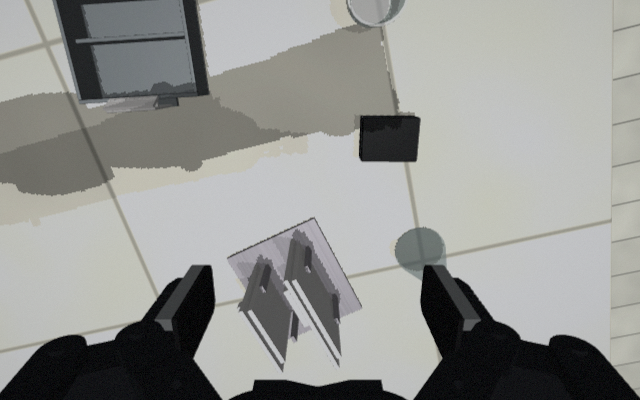

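The wrist view shows the wide case at (390,138), the flask at (420,250), the rack lids at (290,300) and the box at the upper left. All three cameras agree on the wide case to within a few mm.

```bash
python3 - <<'E'
from h import *
plan([.6835,-.1415,.06],down(-13.7)); plan([.6835,-.1415,.004],down(-13.7),np.array([.6835,-.1415,.06]),down(-13.7))
E
```

```text
rows 6 turn [-0.0002  0.     -0.0008]
0 [0.0031 0.0135 0.0339]
1 [0.0031 0.0135 0.0339]
2 [0.0031 0.0135 0.0339]
3 [0.0031 0.0135 0.0339]
4 [0.0031 0.0135 0.0339]
5 [0.0031 0.0135 0.0339]
rows 2 turn [0. 0. 0.]
0 [0.    0.    0.028]
```

apply_moves(motion=[[1,0.0031,0.0135,0.034,0,0,0],[1,0.0031,0.0135,0.034,0,0,0],[1,0.0031,0.0135,0.034,0,0,0],[1,0.0031,0.0135,0.034,0,0,0],[1,0.0031,0.0135,0.034,0,0,0],[1,0.0031,0.0135,0.034,0,0,-0.005],[1,0,0,0.015,0,0,0],[1,0,0,0.015,0,0,0],[1,0,0,0.015,0,0,0],[1,0,0,0.011,0,0,0],[1,0,0,0,0,0,0]])

```text
time_s: 2.48
eef_pos: [0.6811, -0.1441, 0.0012]
tool_rot: [0.787, 0.616, -0.002, -0.001]
wrist_force: [-0.3, -0.7, -0.8]
grip_width: 1.0
grasp_force: 0.0
```

apply_moves(motion=[[0.2,0,0,0,0,0,0],[0.2,0,0,0,0,0,0],[0.2,0,0,0,0,0,0],[0.2,0,0,0,0,0,0]])

```text
time_s: 2.82
eef_pos: [0.6843, -0.1424, 0.0053]
tool_rot: [0.787, 0.617, 0.001, 0.001]
wrist_force: [-0.0, 0.2, 0.2]
grip_width: 0.6
grasp_force: 0.0
```

```bash
python3 w.py w2.png
```

```text
2.8167 [ 0.6843 -0.1424  0.0053] [ 0.9713 -0.2379  0.0017]
[[ 0.9714  0.2262  0.0729  0.7025]
 [-0.2376  0.9229  0.303  -0.0651]
 [ 0.0013 -0.3117  0.9502  0.1757]
 [ 0.      0.      0.      1.    ]]
dark 13007 0.028489159447421586 [ 683.7866 -142.3781] [50.9794 63.2183] 75.93367767333984
```

View pics/w2.png

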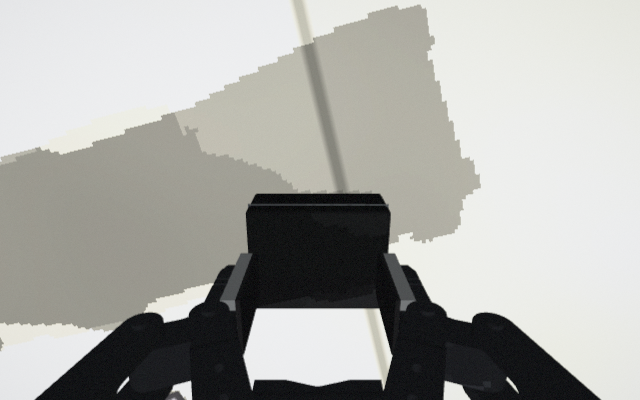

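The fingers straddle the case at (318,250), centred but not yet gripping. I'll close on it.

apply_moves(motion=[[-1,0,0,0,0,0,0],[-1,0,0,0,0,0,0],[-1,0,0,0,0,0,0],[-1,0,0,0,0,0,0]])

```text
time_s: 3.2
eef_pos: [0.6837, -0.1422, 0.0041]
tool_rot: [0.787, 0.617, 0.0, 0.0]
wrist_force: [-0.3, 0.3, -0.1]
grip_width: 0.036
grasp_force: 0.0
```

apply_moves(motion=[[-1,0,0,-0.02,0,0,0],[-1,0,0,-0.035,0,0,0],[-1,0,0,-0.04,0,0,0],[-1,0,0,-0.04,0,0,0],[-1,0,0,0,0,0,0]])

```text
time_s: 3.62
eef_pos: [0.6881, -0.1418, 0.1483]
tool_rot: [0.787, 0.617, 0.005, 0.005]
wrist_force: [0.8, 0.9, 1.1]
grip_width: 0.003
grasp_force: 0.0
```

```bash
python3 w.py w3.png; python3 - <<'E'
from h import *
z=np.load('/tmp/w.npz'); P={k:z[k] for k in z.files}; C=cloud(P['d'],P)
s=robot.sense(); Rt=R.from_quat(s['tool_rot']).as_matrix()
L=(C-s['eef_pos'])@Rt; k=(P['d']>0)&(P['d']<.25)&(abs(L[...,1])<.08)&(L[...,2]>-.12)&(L[...,2]<.02)
l=L[k]; print(len(l))
for a in np.arange(-.08,.02,.01):
    q=l[(l[:,2]>a)&(l[:,2]<a+.01)]
    if len(q)>5: print(round(a,3),len(q),np.percentile(q,[2,50,98],axis=0).T.ravel())
E
```

```text
3.6167 [ 0.6881 -0.1418  0.1483] [ 0.9712 -0.238   0.013 ]
[[ 0.9713  0.2298  0.0621  0.7044]
 [-0.2377  0.9226  0.3038 -0.0644]
 [ 0.0125 -0.3099  0.9507  0.3188]
 [ 0.      0.      0.      1.    ]]
dark 4379 0.028469969444303578 [ 683.7957 -142.0237] [49.9162 62.9839] 76.01736450195312
dark 1652 0.02928593001178817 [502.342   -3.2568] [87.1891  3.5604] 79.65799713134766
35382
-0.08 2329 [-0.0069  0.0117  0.0138 -0.0273 -0.001   0.0284 -0.0799 -0.0776 -0.0712]
-0.07 1356 [-0.0097  0.0086  0.0116 -0.0113  0.0006  0.013  -0.0697 -0.0679 -0.0602]
-0.06 973 [ 0.0064  0.0077  0.0116 -0.0122  0.0007  0.0138 -0.0598 -0.0553 -0.0503]
-0.05 779 [ 0.0064  0.0079  0.0116 -0.012   0.0011  0.0138 -0.0497 -0.0453 -0.0403]
-0.04 234 [ 0.0066  0.0109  0.0115 -0.0101  0.0009  0.012  -0.0399 -0.0383 -0.0342]
```

View pics/w3.png

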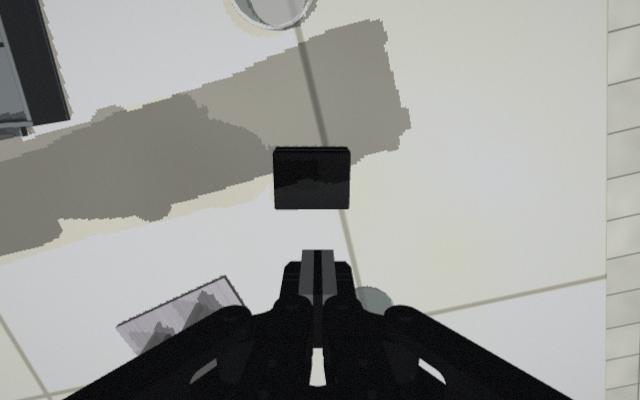

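The case at (312,178) has not moved, so the fingers closed above it. The wrist depth puts the fingertips about 34 mm behind the reported TCP. I'll cross-check that with the scene camera.

```bash
python3 - <<'E'
from h import *
im,d,P=shot('scene'); C=cloud(d,P); s=robot.sense(); Rt=R.from_quat(s['tool_rot']).as_matrix()
L=(C-s['eef_pos'])@Rt; k=(d>0)&(np.hypot(L[...,0],L[...,1])<.045)&(L[...,2]>-.12)&(L[...,2]<.08)
l=L[k]; print(s['eef_pos'],len(l))
for a in np.arange(-.09,.08,.01):
    q=l[(l[:,2]>a)&(l[:,2]<a+.01)]
    if len(q)>2: print(round(a,3),len(q),np.percentile(q,[2,50,98],axis=0).T.ravel())
v,u=np.nonzero(k); print(v.min(),v.max(),u.min(),u.max())
c=im[max(v.min()-20,0):v.max()+40,u.min()-40:u.max()+40,::-1]; cv2.imwrite('pics/g.png',cv2.resize(c,None,fx=5,fy=5)[:600,:800])
E
```

```text
[ 0.6849 -0.1422  0.1415] 557
-0.09 133 [-0.0094  0.0091  0.0145 -0.0325  0.0054  0.0364 -0.0898 -0.086  -0.0804]
-0.08 54 [-0.0046  0.0107  0.0138 -0.0264 -0.0004  0.0263 -0.0798 -0.0763 -0.0704]
-0.07 30 [-0.0052  0.0093  0.0131 -0.0106  0.001   0.0156 -0.0687 -0.0647 -0.0602]
-0.06 30 [-0.0027  0.0084  0.0118 -0.0097  0.0052  0.016  -0.0596 -0.0554 -0.0501]
-0.05 34 [ 0.0039  0.0081  0.0132 -0.0109  0.004   0.0155 -0.0496 -0.0455 -0.0409]
-0.04 13 [ 0.0054  0.0091  0.0114 -0.0067  0.0026  0.0127 -0.0388 -0.036  -0.0319]
138 170 222 258
```

View pics/g.png

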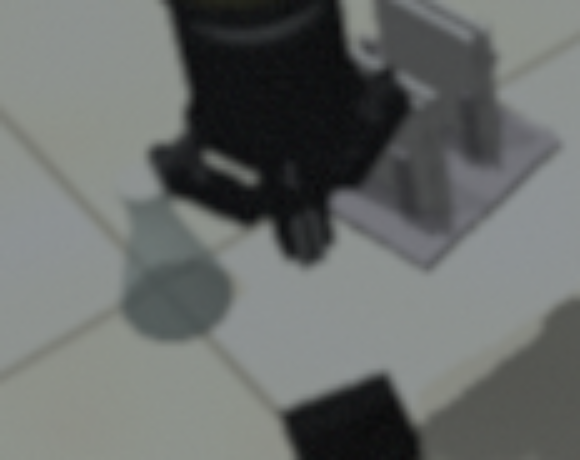

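Both views agree: with the gripper shut, the fingertips are 33 mm short of the reported TCP. I'll use that offset from here on, then open again and measure the tips when open.

apply_moves(motion=[[0.4,0,0,0,0,0,0],[0.4,0,0,0.02,0,0,0],[0.4,0,0,0.02,0,0,0],[0.4,0,0,0.02,0,0,0],[0.4,0,0,0,0,0,0]])

```text
time_s: 4.13
eef_pos: [0.6798, -0.1422, 0.0728]
tool_rot: [0.787, 0.618, -0.003, -0.004]
wrist_force: [-0.9, -0.2, -0.9]
grip_width: 0.699
grasp_force: 0.0
```

```bash
cat > tip.py <<'E'
from h import *
import sys
im,d,P=shot('wrist'); C=cloud(d,P); s=robot.sense(); Rt=R.from_quat(s['tool_rot']).as_matrix()
L=(C-s['eef_pos'])@Rt; k=(d>0)&(abs(L[...,1])<.08)&(abs(L[...,0])<.014)&(L[...,2]>-.12)&(L[...,2]<.0)
l=L[k]; print(s['eef_pos'],s['grip_width'],'tip z',np.percentile(l[:,2],[99,99.8,100]))
q=l[(l[:,2]>-.07)]; print('inner +y',np.percentile(q[q[:,1]>0][:,1],[1,5,50,99]),'-y',np.percentile(q[q[:,1]<0][:,1],[99,95,50,1]))
E
python3 tip.py
```

```text
[ 0.681  -0.1421  0.0752] 0.698747823208256 tip z [-0.0358 -0.0321 -0.0296]
inner +y [0.028  0.0281 0.0292 0.0415] -y [-0.0307 -0.0308 -0.0319 -0.0443]
```

apply_moves(motion=[[1,0,0,0,0,0,0],[1,0,0,0,0,0,0],[1,0.0003,0.0025,0.02,0,0,0],[1,0,0,0.03,0,0,0],[1,0,0,0.03,0,0,0],[1,0,0,0.022,0,0,0],[1,0,0,0,0,0,0]])

```text
time_s: 4.77
eef_pos: [0.6836, -0.1425, -0.0267]
tool_rot: [0.787, 0.617, -0.002, -0.002]
wrist_force: [-1.2, -0.1, 0.2]
grip_width: 0.997
grasp_force: 0.0
```

apply_moves(motion=[[-1,0,0,0,0,0,0],[-1,0,0,0,0,0,0],[-1,0,0,0,0,0,0],[-1,0,0,0,0,0,0]])

```text
time_s: 5.1
eef_pos: [0.688, -0.1426, -0.0202]
tool_rot: [0.787, 0.617, 0.001, 0.002]
wrist_force: [-0.3, 0.2, 6.2]
grip_width: 0.732
grasp_force: 68.2
```

apply_moves(motion=[[-1,0,0,-0.02,0,0,0],[-1,0,0,-0.035,0,0,0],[-1,0,0,-0.04,0,0,0],[-1,0,0,-0.04,0,0,0],[-1,0,0,-0.02,0,0,0],[-1,0,0,0,0,0,0],[-1,0,0,0,0,0,0]])

```text
time_s: 5.68
eef_pos: [0.6872, -0.1426, 0.1348]
tool_rot: [0.787, 0.617, 0.001, 0.002]
wrist_force: [-0.5, -0.1, -2.3]
grip_width: 0.728
grasp_force: 67.4
```

```bash
cat > held.py <<'E'
from h import *
import sys
s=robot.sense(); print(s['time_s'],s['eef_pos'],s['grip_width'],s['wrist_force'])
im,d,P=shot('wrist','held%d.png'%int(s['time_s']*100)); C=cloud(d,P); Rt=R.from_quat(s['tool_rot']).as_matrix()
L=(C-s['eef_pos'])@Rt
k=(d>0)&(abs(L[...,1])<.034)&(L[...,2]>-.07)&(L[...,2]<.02)&(L[...,0]>-.04)&(L[...,0]<.04)
l=L[k]; print(len(l),np.percentile(l,[0.5,10,50,90,99.5],axis=0).T)
# box rim
m=(abs(C[...,2]-.044)<.005); m[:, :]&=(C[...,0]<.53)&(C[...,0]>.35)&(abs(C[...,1]-.02)<.09)
if m.sum()>100:
    r=cv2.minAreaRect((C[m][:,:2]*1000).astype(np.float32)); print('box',m.sum(),np.array(r[0]),np.array(r[1]),r[2])
E
python3 held.py
```

```text
5.6833 [ 0.6872 -0.1426  0.1348] 0.7282455078729968 [-0.5119 -0.1387 -2.3212]
23924 [[-0.0249 -0.0176  0.0063  0.024   0.0245]
 [-0.0329 -0.0281 -0.0002  0.0276  0.033 ]
 [-0.069  -0.0499 -0.0486 -0.0402 -0.0232]]
box 979 [492.0753 -13.7244] [63.8149 19.7094] 79.72766876220703
```

```bash
python3 - <<'E'
from h import *
plan([.437,-.11,.19],down(-10))
E
```

```text
rows 7 turn [ 0.0001  0.0001 -0.0094]
0 [-0.0039 -0.0357 -0.0082]
1 [-0.0036 -0.0357 -0.0082]
2 [-0.0033 -0.0357 -0.0082]
3 [-0.0029 -0.0358 -0.0082]
4 [-0.0026 -0.0358 -0.0082]
5 [-0.0022 -0.0358 -0.0082]
6 [-0.0019 -0.0358 -0.0082]
```

apply_moves(motion=[[-1,-0.0039,-0.0357,-0.008,0,0,-0.0094],[-1,-0.0036,-0.0357,-0.008,0,0,-0.0094],[-1,-0.0033,-0.0357,-0.008,0,0,-0.0094],[-1,-0.0029,-0.0358,-0.008,0,0,-0.0094],[-1,-0.0026,-0.0358,-0.008,0,0,-0.0094],[-1,-0.0022,-0.0358,-0.008,0,0,-0.0094],[-1,-0.0019,-0.0358,-0.008,0,0,-0.0094],[-1,0,0,0,0,0,0],[-1,0,0,0,0,0,0],[-1,0,0,0,0,0,0]])

```text
time_s: 6.57
eef_pos: [0.4373, -0.1102, 0.1877]
tool_rot: [0.766, 0.643, -0.0, -0.0]
wrist_force: [0.6, 1.0, -1.4]
grip_width: 0.735
grasp_force: 67.3
```

```bash
cat > box.py <<'E'
from h import *
im,d,P=shot('wrist'); C=cloud(d,P); s=robot.sense(); print(s['eef_pos'],R.from_quat(s['tool_rot']).as_matrix()[:,1])
reg=(d>0)&(abs(C[...,0]-.44)<.1)&(abs(C[...,1]-.017)<.1)
for n,a,b in(('rim',.04,.048),('clips',.055,.075),('div',.026,.034)):
    p=C[reg&(C[...,2]>a)&(C[...,2]<b)]
    if len(p)<50: continue
    r=cv2.minAreaRect((p[:,:2]*1000).astype(np.float32)); print(n,len(p),np.array(r[0]),np.array(r[1]),r[2])
E
python3 box.py; cp box.py x; python3 held.py
```

```text
[ 0.4378 -0.1101  0.1875] [ 0.9848 -0.1738 -0.0003]
rim 1459 [438.2168  -3.1585] [ 65.321  126.2912] 79.88548278808594
clips 1025 [431.7936 -38.6934] [11.9986 50.0332] 79.96759796142578
div 1202 [438.8285  -0.1619] [ 63.6554 119.3274] 79.93627166748047
6.6167 [ 0.4378 -0.1101  0.1875] 0.7332469120245951 [ 1.3181  0.355  -0.3979]
23935 [[-0.0248 -0.0174  0.0064  0.024   0.0246]
 [-0.0329 -0.0281 -0.0002  0.0275  0.033 ]
 [-0.069  -0.05   -0.0488 -0.0402 -0.0231]]
box 1479 [438.1841  -2.7235] [ 65.6287 126.4057] 80.03907012939453
```

```bash
python3 - <<'E'
from h import *
plan([.438,-.0034,.08],down(-10))
E
```

```text
rows 4 turn [-0.0001 -0.0002  0.0001]
0 [ 0.0262 -0.0046  0.0269]
```

apply_moves(motion=[[-1,0.0262,-0.0046,0.02,0,0,0],[-1,0.0262,-0.0046,0.025,0,0,0],[-1,0.0262,-0.0046,0.03,0,0,0],[-1,0.0262,-0.0046,0.033,0,0,0],[-1,0,0,0,0,0,0],[-1,0,0,0,0,0,0],[-1,0,0,0,0,0,0]])

```text
time_s: 7.25
eef_pos: [0.4377, -0.0038, 0.0802]
tool_rot: [0.766, 0.643, -0.0, -0.001]
wrist_force: [-0.8, 0.3, -0.6]
grip_width: 0.73
grasp_force: 67.2
```

```bash
python3 held.py|head -5; python3 box.py; python3 - <<'E'
from h import *
plan([.438,-.0034,.04],down(-10))
E
```

```text
7.25 [ 0.4377 -0.0038  0.0802] 0.7296992682030226 [-0.7699  0.3052 -0.6177]
23945 [[-0.0248 -0.0174  0.0064  0.024   0.0246]
 [-0.0329 -0.0281 -0.0002  0.0275  0.0331]
 [-0.0691 -0.05   -0.0487 -0.0401 -0.023 ]]
box 3791 [441.8233  16.344 ] [102.9123 126.6476] 79.9461669921875
[ 0.4381 -0.0049  0.0811] [ 0.9845 -0.1752  0.001 ]
rim 3666 [441.7819  16.2396] [103.3468 126.6599] 79.70779418945312
clips 2461 [451.6082  70.2135] [13.047  50.0078] 79.32777404785156
div 2369 [442.0275  17.5074] [100.6634 119.0271] 79.86378479003906
rows 2 turn [ 0.0005  0.     -0.0008]
0 [ 0.0007 -0.0002  0.0205]
```

Box centre is confirmed at (0.4417, 0.0163). Lowering the wide case.

apply_moves(motion=[[-1,0,0,0.025,0,0,0],[-1,0,0,0.025,0,0,0],[-1,0,0,0.02,0,0,0],[-1,0,0,0.015,0,0,0],[-1,0,0,0.008,0,0,0],[-1,0,0,0.004,0,0,0],[-1,0,0,0,0,0,0],[-1,0,0,0,0,0,0]])

```text
time_s: 8.02
eef_pos: [0.4381, -0.0045, -0.0155]
tool_rot: [0.766, 0.642, 0.001, 0.001]
wrist_force: [-0.0, -0.5, -1.5]
grip_width: 0.735
grasp_force: 67.3
```

apply_moves(motion=[[0.8,0,0,0,0,0,0],[0.8,0,0,0,0,0,0],[0.8,0,0,-0.02,0,0,0],[0.8,0,0,-0.03,0,0,0],[0.8,0,0,-0.04,0,0,0],[0.8,0,0,-0.04,0,0,0],[0.8,0,0,-0.03,0,0,0],[0.8,0,0,0,0,0,0]])

```text
time_s: 8.68
eef_pos: [0.4404, -0.0034, 0.1493]
tool_rot: [0.766, 0.643, 0.003, 0.003]
wrist_force: [1.1, -0.2, -0.7]
grip_width: 0.899
grasp_force: 0.0
```

```bash
python3 w.py w4.png | grep -v '\[\[\|^ \['; python3 - <<'E'
from h import *
plan([.695,.147,.12],down(-13.5))
E
```

```text
8.6833 [ 0.4404 -0.0034  0.1493] [ 0.9848 -0.1736  0.0096]
dark 4608 0.0324203010714228 [437.2556  -6.0462] [52.7958 64.4866] 79.3447494506836
rows 8 turn [ 0.0009 -0.0001  0.0075]
0 [0.0242 0.0281 0.0036]
1 [0.0244 0.028  0.0035]
2 [0.0246 0.0278 0.0035]
3 [0.0248 0.0276 0.0035]
4 [0.025  0.0274 0.0035]
5 [0.0252 0.0272 0.0034]
6 [0.0254 0.027  0.0034]
7 [0.0256 0.0269 0.0034]
```

apply_moves(motion=[[1,0.0242,0.0281,0.003,0,0,0.0075],[1,0.0244,0.028,0.003,0,0,0.0075],[1,0.0246,0.0278,0.003,0,0,0.0075],[1,0.0248,0.0276,0.003,0,0,0.0075],[1,0.025,0.0274,0.003,0,0,0.0075],[1,0.0252,0.0272,0.003,0,0,0.0075],[1,0.0254,0.027,0.003,0,0,0.0075],[1,0.0256,0.0269,0.003,0,0,0.0075],[1,0,0,0,0,0,0],[1,0,0,0,0,0,0],[1,0,0,0,0,0,0]])

```text
time_s: 9.65
eef_pos: [0.6915, 0.1472, 0.118]
tool_rot: [0.785, 0.62, -0.001, -0.0]
wrist_force: [-0.0, 0.1, 0.7]
grip_width: 1.003
grasp_force: 0.0
```

```bash
cat > x.py <<'E'
from h import *
E
python3 w.py w5.png | grep -v '\[\[\|^ \['; python3 - <<'E'
from h import *
s=robot.sense();print(s['eef_pos'])
print(R.from_quat(s['tool_rot']).as_matrix())
E
```

```text
9.65 [0.6915 0.1472 0.118 ] [ 0.9728 -0.2316 -0.0023]
dark 3231 0.028430963029654144 [694.8798 145.6803] [30.6089 62.4446] 75.08721923828125
[0.6915 0.1467 0.1188]
[[ 0.2321  0.9727 -0.0017]
 [ 0.9727 -0.2321 -0.0012]
 [-0.0016 -0.0014 -1.    ]]
```

apply_moves(motion=[[1,0,0.0035,0.03,0,0,0.026],[1,0,0,0.035,0,0,0],[1,0,0,0.035,0,0,0],[1,0,0,0.025,0,0,0],[1,0,0,0.015,0,0,0],[1,0,0,0,0,0,0],[1,0,0,0,0,0,0],[-1,0,0,0,0,0,0],[-1,0,0,0,0,0,0],[-1,0,0,0,0,0,0],[-1,0,0,0,0,0,0],[-1,0,0,0,0,0,0]])

```text
time_s: 10.7
eef_pos: [0.6976, 0.1473, -0.0174]
tool_rot: [0.793, 0.609, 0.002, 0.001]
wrist_force: [-0.8, -0.8, 6.9]
grip_width: 0.729
grasp_force: 66.8
```

apply_moves(motion=[[-1,0,0,-0.02,0,0,0],[-1,0,0,-0.035,0,0,0],[-1,0,0,-0.04,0,0,0],[-1,0,0,-0.04,0,0,0],[-1,0,0,-0.02,0,0,0],[-1,0,0,0,0,0,0],[-1,0,0,0,0,0,0]])

```text
time_s: 11.28
eef_pos: [0.6969, 0.1472, 0.1377]
tool_rot: [0.793, 0.609, 0.002, 0.001]
wrist_force: [0.1, -0.0, -0.4]
grip_width: 0.733
grasp_force: 65.9
```

```bash
python3 held.py; python3 - <<'E'
from h import *
a=np.radians(-10); c=np.array([.4417,.0163]); print(c+30e-3*np.array([-np.sin(a),np.cos(a)]))
plan([.4469,.0458,.11],down(-10))
E
```

```text
11.2833 [0.6969 0.1472 0.1377] 0.7327136952238976 [ 0.0872 -0.011  -0.4265]
16795 [[-0.0166 -0.0114  0.0046  0.0127  0.0133]
 [-0.0333 -0.0298 -0.0002  0.0295  0.0334]
 [-0.0694 -0.0552 -0.0457 -0.0314 -0.0197]]
box 1106 [447.9732  40.5205] [ 80.1338 135.2158] 71.64967346191406
[0.4469 0.0458]
rows 7 turn [ 0.0002 -0.     -0.0122]
0 [-0.0231 -0.0307  0.0036]
1 [-0.0227 -0.031   0.0036]
2 [-0.0223 -0.0312  0.0036]
3 [-0.0219 -0.0315  0.0036]
4 [-0.0215 -0.0318  0.0036]
5 [-0.0212 -0.032   0.0036]
6 [-0.0208 -0.0323  0.0036]
```

apply_moves(motion=[[-1,-0.0231,-0.0307,0.002,0,0,-0.0122],[-1,-0.0227,-0.031,0.002,0,0,-0.0122],[-1,-0.0223,-0.0312,0.002,0,0,-0.0122],[-1,-0.0219,-0.0315,0.004,0,0,-0.0122],[-1,-0.0215,-0.0318,0.005,0,0,-0.0122],[-1,-0.0212,-0.032,0.005,0,0,-0.0122],[-1,-0.0191,-0.0323,0.005,0,0,-0.0122],[-1,0,0,0.015,0,0,0],[-1,0,0,0.015,0,0,0],[-1,0,0,0,0,0,0],[-1,0,0,0,0,0,0],[-1,0,0,0,0,0,0]])

```text
time_s: 12.33
eef_pos: [0.4472, 0.0479, 0.0797]
tool_rot: [0.766, 0.643, -0.0, -0.0]
wrist_force: [-0.2, 0.0, -0.5]
grip_width: 0.735
grasp_force: 65.9
```

```bash
python3 held.py; python3 - <<'E'
from h import *
plan([.4472,.0475,-.0125],down(-10))
E
```

```text
12.3333 [0.4472 0.0479 0.0797] 0.7349528068820745 [-0.1762  0.0249 -0.459 ]
18243 [[-0.0163 -0.0108  0.0064  0.0131  0.0294]
 [-0.0333 -0.0291 -0.0002  0.0287  0.0333]
 [-0.0693 -0.0534 -0.0458 -0.0218  0.019 ]]
box 3484 [442.381  17.599] [121.2001 126.281 ] 80.12201690673828
rows 3 turn [-0.     -0.0002  0.    ]
0 [-0.0002 -0.0001  0.0308]
```

apply_moves(motion=[[-1,0,0,0.025,0,0,0],[-1,0,0,0.025,0,0,0],[-1,0,0,0.02,0,0,0],[-1,0,0,0.013,0,0,0],[-1,0,0,0.006,0,0,0],[-1,0,0,0.003,0,0,0],[-1,0,0,0,0,0,0],[-1,0,0,0,0,0,0]])

```text
time_s: 13.05
eef_pos: [0.4477, 0.0478, -0.0117]
tool_rot: [0.766, 0.643, 0.0, 0.0]
wrist_force: [0.2, -0.4, -0.3]
grip_width: 0.732
grasp_force: 66.0
```

apply_moves(motion=[[0.8,0,0,0,0,0,0],[0.8,0,0,0,0,0,0],[0.8,0,0,-0.02,0,0,0],[0.8,0,0,-0.03,0,0,0],[0.8,0,0,-0.04,0,0,0],[0.8,0,0,-0.04,0,0,0],[0.8,0,0,-0.04,0,0,0],[0.8,0,0,-0.04,0,0,0],[0.8,0,0,0,0,0,0]])

```text
time_s: 13.8
eef_pos: [0.4505, 0.049, 0.2049]
tool_rot: [0.766, 0.643, 0.005, 0.004]
wrist_force: [0.6, 0.2, -0.0]
grip_width: 0.901
grasp_force: 0.0
```

```bash
python3 w.py w6.png | grep -v '\[\[\|^ \['; python3 box.py; python3 - <<'E'
from h import *
plan([.47,-.30,.22],down(12))
E
```

```text
13.8 [0.4505 0.049  0.2049] [ 0.9847 -0.1738  0.0114]
dark 3070 0.03237620483589204 [436.8256  -5.7477] [53.032 66.639] 79.97400665283203
dark 1821 0.03243908084413849 [446.6913  43.9918] [33.1033 65.1825] 79.87857055664062
[0.448  0.0474 0.1996] [ 0.9846 -0.1749  0.0046]
rim 2008 [442.6418  21.1099] [113.9701 126.0833] 79.92352294921875
clips 1593 [441.7774  16.0261] [124.1784  49.9821] 79.73074340820312
div 6205 [442.2077  17.1669] [121.8677 124.4262] 79.8758544921875
rows 9 turn [ 0.0005  0.0001 -0.0428]
0 [-0.0376  0.0092 -0.0022]
1 [-0.0379  0.0075 -0.0022]
2 [-0.0382  0.0059 -0.0022]
3 [-0.0384  0.0043 -0.0023]
4 [-0.0386  0.0026 -0.0023]
5 [-0.0387  0.001  -0.0023]
6 [-0.0387 -0.0007 -0.0023]
7 [-0.0386 -0.0023 -0.0023]
8 [-0.0385 -0.004  -0.0023]
```

View pics/w6.png

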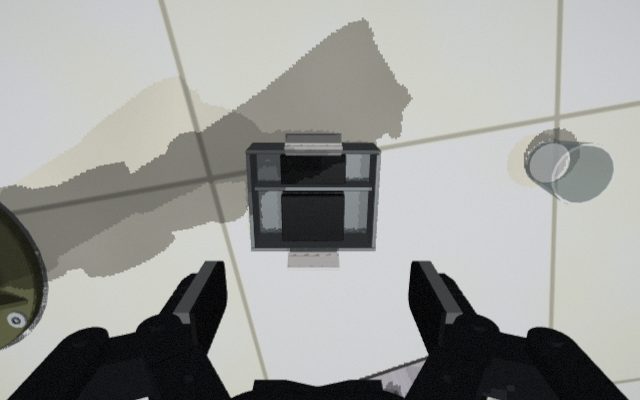

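Both cases lie flat in their compartments, the narrow one at (315,170) and the wide one at (312,215). Now the lid.

```bash
python3 - <<'E'
from h import *
plan([.54,-.36,.22],down(12))
E
```

```text
rows 11 turn [ 0.0004  0.0001 -0.035 ]
0 [-0.035   0.0147 -0.0018]
1 [-0.0355  0.0135 -0.0018]
2 [-0.036   0.0122 -0.0018]
3 [-0.0364  0.011  -0.0018]
4 [-0.0367  0.0097 -0.0018]
5 [-0.037   0.0084 -0.0018]
6 [-0.0373  0.0071 -0.0018]
7 [-0.0375  0.0058 -0.0018]
8 [-0.0377  0.0045 -0.0018]
9 [-0.0378  0.0031 -0.0019]
10 [-0.0379  0.0018 -0.0019]
```

apply_moves(motion=[[0.2,-0.035,0.0147,-0.002,0,0,-0.035],[0.2,-0.0355,0.0135,-0.002,0,0,-0.035],[0.2,-0.036,0.0122,-0.002,0,0,-0.035],[0.2,-0.0364,0.011,-0.002,0,0,-0.035],[0,-0.0367,0.0097,-0.002,0,0,-0.035],[0,-0.037,0.0084,-0.002,0,0,-0.035],[0,-0.0373,0.0071,-0.002,0,0,-0.035],[0,-0.0375,0.0058,-0.002,0,0,-0.035],[0,-0.0377,0.0045,-0.002,0,0,-0.035],[0,-0.0378,0.0031,-0.002,0,0,-0.035],[0,-0.0379,0.0018,-0.002,0,0,-0.035]])

```text
time_s: 14.82
eef_pos: [0.5387, -0.3614, 0.2178]
tool_rot: [0.628, 0.778, -0.0, -0.001]
wrist_force: [1.3, 0.9, -0.5]
grip_width: 0.503
grasp_force: 0.0
```

apply_moves(motion=[[0,0,0,0,0,0,0],[0,0,0,0,0,0,0]])

```text
time_s: 14.98
eef_pos: [0.5382, -0.3619, 0.2166]
tool_rot: [0.631, 0.776, -0.0, -0.002]
wrist_force: [0.4, 1.7, -0.7]
grip_width: 0.497
grasp_force: 0.0
```

```bash
cat > lid.py <<'E'
from h import *
s=robot.sense(); print(s['time_s'],s['eef_pos'],R.from_quat(s['tool_rot']).as_matrix()[:,1],s['grip_width'])
im,d,P=shot('wrist','lid%d.png'%int(s['time_s']*100)); C=cloud(d,P)
m=((abs(C[...,2]-.106)<.008)&(d>0)&(abs(C[...,0]-.53)<.1)&(abs(C[...,1]+.305)<.1)).astype(np.uint8)
n,lab,st,_=cv2.connectedComponentsWithStats(m)
for i in range(1,n):
    if st[i,4]<60: continue
    p=C[lab==i]; t=p[p[:,2]>np.percentile(p[:,2],90)-.004]
    r=cv2.minAreaRect((t[:,:2]*1000).astype(np.float32)); print(st[i],np.percentile(p[:,2],[50,90,99]),np.array(r[0]),np.array(r[1]),r[2])
E
python3 lid.py
```

```text
14.9833 [ 0.5382 -0.3619  0.2166] [ 0.9788  0.2047 -0.0029] 0.496847939064428
[ 351   24   18  171 2356] [0.1076 0.1109 0.1117] [ 554.5927 -303.1966] [  5.1972 124.949 ] 12.617813110351562
[ 270   43   21  126 1830] [0.1052 0.111  0.1118] [ 494.8349 -311.0029] [ 5.2978 91.2451] 12.584592819213867
```

```bash
python3 - <<'E'
from h import *
plan([.5575,-.3025,.15],down(12.6),n=3)
E
```

```text
rows 3 turn [-0.0007 -0.001  -0.0036]
0 [0.0172 0.0101 0.0225]
1 [0.0172 0.0102 0.0225]
2 [0.0172 0.0102 0.0225]
```

apply_moves(motion=[[0,0.0172,0.0101,0.0225,-0.0007,-0.001,-0.0036],[0,0.0172,0.0101,0.0225,-0.0007,-0.001,-0.0036],[0,0.0172,0.0101,0.0225,-0.0007,-0.001,-0.0036],[0,0,0,0.025,0,0,0],[0,0,0,0.025,0,0,0],[0,0,0,0.025,0,0,0],[0,0,0,0.015,0,0,0],[0,0,0,0.011,0,0,0],[0,0,0,0,0,0,0],[0,0,0,0,0,0,0]])

```text
time_s: 15.87
eef_pos: [0.5585, -0.3019, 0.0512]
tool_rot: [0.624, 0.781, 0.0, 0.001]
wrist_force: [-0.3, 0.3, 0.4]
grip_width: 0.501
grasp_force: 0.0
```

apply_moves(motion=[[-1,0,0,0,0,0,0],[-1,0,0,0,0,0,0],[-1,0,0,0,0,0,0],[-1,0,0,0,0,0,0],[-1,0,0,0,0,0,0]])

```text
time_s: 16.28
eef_pos: [0.5593, -0.3034, 0.0525]
tool_rot: [0.625, 0.781, 0.0, 0.003]
wrist_force: [-0.8, 1.0, 6.7]
grip_width: 0.12
grasp_force: 59.3
```

apply_moves(motion=[[-1,0,0,-0.015,0,0,0],[-1,0,0,-0.03,0,0,0],[-1,0,0,-0.035,0,0,0],[-1,0,0,-0.04,0,0,0],[-1,0,0,-0.04,0,0,0],[-1,0,0,-0.04,0,0,0],[-1,0,0,-0.02,0,0,0],[-1,0,0,0,0,0,0],[-1,0,0,0,0,0,0]])

```text
time_s: 17.03
eef_pos: [0.5582, -0.3027, 0.2724]
tool_rot: [0.625, 0.781, -0.0, 0.003]
wrist_force: [-0.6, -0.3, -1.7]
grip_width: 0.117
grasp_force: 58.7
```

```bash
cat > heldlid.py <<'E'
from h import *
s=robot.sense(); print(s['time_s'],s['eef_pos'],s['grip_width'],s['wrist_force'],s['qpos'])
Rt=R.from_quat(s['tool_rot']).as_matrix(); print(Rt)
im,d,P=shot('wrist','hl%d.png'%int(s['time_s']*100)); C=cloud(d,P)
L=(C-s['eef_pos'])@Rt
k=(d>0)&(im.min(2)>90)&(abs(L[...,1])<.05)&(L[...,2]>-.08)&(L[...,2]<.08)&(abs(L[...,0])<.08)
l=L[k]; print(len(l),np.percentile(l,[0.5,10,50,90,99.5],axis=0).T)
e=l[l[:,2]<np.percentile(l[:,2],3)+.003]
r=cv2.minAreaRect((e[:,:2]*1000).astype(np.float32)); print('edge',e[:,2].mean(),r)
E
python3 heldlid.py
```

```text
17.0333 [ 0.5582 -0.3027  0.2724] 0.11711096220655404 [-0.6036 -0.3095 -1.6808] [ 0.8552  0.5379 -0.7063  1.3554  0.3493  1.3669  0.372 ]
[[-0.219   0.9757  0.0048]
 [ 0.9757  0.219  -0.0039]
 [-0.0049  0.0038 -1.    ]]
10532 [[-0.0407 -0.0207  0.015   0.0495  0.0625]
 [-0.0302 -0.0251 -0.0032  0.0033  0.025 ]
 [-0.0739 -0.0583 -0.0509 -0.0127 -0.0034]]
edge -0.0585920377628157 ((9.655633926391602, -6.454219818115234), (73.65884399414062, 83.0451889038086), 52.1318244934082)
```

```bash
cat > rest.py <<'E'
from h import *
for n in('top','scene'):
    z=np.load('/tmp/'+n+'.npz'); P=robot.camera_params(n); C=cloud(z['d'],P)
    c=(C[200:270,160:222] if n=='top' else C[245:310,395:465]).reshape(-1,3)
    c=c[(c[:,2]>.012)&(c[:,2]<.1)]
    r=cv2.minAreaRect((c[:,:2]*1000).astype(np.float32)); a=np.radians(r[2]-90); 
    rx=np.array([np.cos(a),np.sin(a)]); ry=np.array([-rx[1],rx[0]])
    o=np.array(r[0])/1000; t=(c[:,:2]-o)@rx; y=(c[:,:2]-o)@ry
    s=(t>-.025)&(t<.03)&(c[:,2]>.032); b=np.median(c[s][:,2]-t[s])   # 45deg face z=t+b
    l=(t<-.042)&(c[:,2]>.03); bl=np.median(c[l][:,2]+t[l])            # ledge z=-t+bl
    tc=(bl-b)/2; zc=(bl+b)/2; f=np.polyfit(t[s],c[s][:,2],1)
    print(n,r[2]-90,'slope',f,'n',s.sum(),l.sum(),'corner',o+tc*rx,zc,'y ext',np.percentile(y,[1,99]))
E
python3 rest.py
```

```text
top -73.84066390991211 slope [0.9469 0.0551] n 513 92 corner [0.4733 0.3638] 0.024461022336983357 y ext [-0.0548  0.0538]
scene -74.00280952453613 slope [0.7718 0.0438] n 779 0 corner [nan nan] nan y ext [-0.0544  0.0555]
  return _methods._mean(a, axis=axis, dtype=dtype,
  ret = ret.dtype.type(ret / rcount)
```

```bash
cat > rp.py <<'E'
from h import *
a=np.radians(-74); rx=np.array([np.cos(a),np.sin(a),0]); Z=np.array([0,0,1.])
e=(rx+Z)/2**.5; nn=(-rx+Z)/2**.5; c=np.array([.4745,.363,.025])
ty,tz=-nn,-e; RL=np.stack([np.cross(ty,tz),ty,tz],1)
def tcp(de,dn): return c+e*(.052+de)+nn*(.0085+dn)-RL@np.array([0,-.003,-.0065])
E
python3 - <<'E'
from rp import *
p=tcp(.004,.003); print(p); plan(p+Z*.13,RL)
E
```

```text
[0.4825 0.3351 0.066 ]
rows 17 turn [0.0371 0.0349 0.084 ]
0 [0.0376 0.0039 0.0043]
1 [0.0376 0.0009 0.0055]
2 [ 0.0374 -0.002   0.0068]
3 [ 0.0368 -0.0048  0.0083]
4 [ 0.036  -0.0075  0.0098]
5 [ 0.0349 -0.0101  0.0113]
6 [ 0.0335 -0.0126  0.0129]
7 [ 0.0319 -0.0148  0.0146]
8 [ 0.03   -0.0168  0.0162]
9 [ 0.0279 -0.0186  0.0179]
10 [ 0.0256 -0.0202  0.0196]
11 [ 0.0232 -0.0215  0.0212]
12 [ 0.0206 -0.0225  0.0228]
13 [ 0.0178 -0.0232  0.0243]
14 [ 0.015  -0.0237  0.0257]
15 [ 0.012  -0.0238  0.0271]
16 [ 0.0091 -0.0237  0.0283]
```

apply_moves(motion=[[-1,0.0376,0.0039,0.0043,0.0371,0.0349,0.084],[-1,0.0376,0.0009,0.0055,0.0371,0.0349,0.084],[-1,0.0374,-0.002,0.0068,0.0371,0.0349,0.084],[-1,0.0368,-0.0048,0.0083,0.0371,0.0349,0.084],[-1,0.036,-0.0075,0.0098,0.0371,0.0349,0.084],[-1,0.0349,-0.0101,0.0113,0.0371,0.0349,0.084],[-1,0.0335,-0.0126,0.0129,0.0371,0.0349,0.084],[-1,0.0319,-0.0148,0.0146,0.0371,0.0349,0.084],[-1,0.03,-0.0168,0.0162,0.0371,0.0349,0.084],[-1,0.0279,-0.0186,0.0179,0.0371,0.0349,0.084],[-1,0.0256,-0.0202,0.0196,0.0371,0.0349,0.084],[-1,0.0232,-0.0215,0.0212,0.0371,0.0349,0.084]])

```text
time_s: 18.08
eef_pos: [0.504, 0.149, 0.2166]
tool_rot: [0.892, 0.349, -0.042, -0.285]
wrist_force: [0.1, 1.3, -0.8]
grip_width: 0.116
grasp_force: 58.6
```

```bash
python3 - <<'E'
from rp import *
s=robot.sense(); print(s['eef_pos'],s['qpos'],s['grip_width']); p=tcp(.004,.003); plan(p+Z*.13,RL)
E
```

```text
[0.504  0.149  0.2166] [ 0.3794  0.5735 -0.5928  1.6116 -0.2494  1.2612 -0.89  ] 0.1164037676892357
rows 5 turn [0.0365 0.0349 0.0825]
0 [ 0.0203 -0.0225  0.0224]
1 [ 0.0176 -0.0232  0.0239]
2 [ 0.0148 -0.0236  0.0254]
3 [ 0.012  -0.0238  0.0267]
4 [ 0.0091 -0.0236  0.0279]
```

apply_moves(motion=[[-1,0.0203,-0.0225,0.0224,0.0365,0.0349,0.0825],[-1,0.0176,-0.0232,0.0239,0.0365,0.0349,0.0825],[-1,0.0148,-0.0236,0.0254,0.0365,0.0349,0.0825],[-1,0.012,-0.0238,0.0267,0.0365,0.0349,0.0825],[-1,0.0091,-0.0236,0.0279,0.0365,0.0349,0.0825],[-1,0,0,0,0,0,0],[-1,0,0,0,0,0,0]])

```text
time_s: 18.67
eef_pos: [0.4798, 0.3345, 0.1959]
tool_rot: [0.915, 0.133, -0.054, -0.378]
wrist_force: [0.2, -0.1, -1.8]
grip_width: 0.115
grasp_force: 58.8
```

```bash
python3 - <<'E'
from rp import *
s=robot.sense(); print(s['eef_pos'],s['qpos'],s['grip_width']); print(R.from_quat(s['tool_rot']).as_matrix()-RL)
p=tcp(.004,.003); plan(p+Z*.04,RL); plan(p,RL,p+Z*.04,RL)
# held-lid plate check + rest from wrist and scene
im,d,P=shot('scene'); C=cloud(d,P); q=(C-c); E=q@e; N=q@nn; Y=q@np.cross(Z,rx); 
Rt=R.from_quat(s['tool_rot']).as_matrix(); L=(C-s['eef_pos'])@Rt
k=(d>0)&(abs(L[...,0])<.07)&(abs(L[...,1])<.04)&(L[...,2]>0.0)&(L[...,2]<.07)
l=L[k]; print(len(l),np.percentile(l,[1,25,50,75,99],axis=0).T)
E
```

```text
[0.4798 0.3345 0.1959] [ 0.2258  0.593  -0.6252  1.8261 -0.5961  0.888  -1.1933] 0.11464417038874558
[[-0.0023  0.0066 -0.0046]
 [ 0.0079  0.001  -0.0023]
 [ 0.0011  0.0009 -0.0009]]
rows 3 turn [0.0004 0.0017 0.0022]
0 [0.0009 0.0212 0.0212]
1 [0.0009 0.0212 0.0212]
2 [0.0009 0.0212 0.0212]
rows 2 turn [0. 0. 0.]
0 [0.     0.0141 0.0141]
582 [[-0.0605 -0.0229  0.0211  0.0454  0.0644]
 [-0.0083 -0.0065 -0.0057 -0.005  -0.0022]
 [ 0.001   0.017   0.0278  0.0362  0.0448]]
```

apply_moves(motion=[[-1,0.0009,0.0212,0.0212,0.0004,0.0017,0.0022],[-1,0.0009,0.0212,0.0212,0.0004,0.0017,0.0022],[-1,0.0009,0.0212,0.0212,0.0004,0.0017,0.0022],[-1,0,0.01,0.01,0,0,0],[-1,0,0.008,0.008,0,0,0],[-1,0,0.006,0.006,0,0,0],[-1,0,0.004,0.004,0,0,0],[-1,0,0,0,0,0,0],[-1,0,0,0,0,0,0]])

```text
time_s: 19.47
eef_pos: [0.4864, 0.3346, 0.0688]
tool_rot: [0.915, 0.128, -0.05, -0.379]
wrist_force: [0.4, 0.1, -1.0]
grip_width: 0.117
grasp_force: 58.9
```

```bash
python3 - <<'E'
from rp import *
s=robot.sense(); print(s['wrist_force']); q=s['eef_pos']-tcp(0,0); print('e',q@e,'n',q@nn,'y',q@np.cross(Z,rx))
E
```

```text
[ 0.4472  0.1224 -0.9992]
e 0.007144176748442672 n 0.0038511056612246805 y 0.003646825750594261
```

apply_moves(motion=[[-1,0,0.0015,0.002,0,0,0],[-1,0,0.0015,0.002,0,0,0],[-1,0,0,0.002,0,0,0],[-1,0,0,0,0,0,0],[-1,0,0,0,0,0,0]])

```text
time_s: 19.88
eef_pos: [0.4867, 0.3363, 0.0624]
tool_rot: [0.915, 0.128, -0.049, -0.379]
wrist_force: [1.8, -3.4, 3.8]
grip_width: 0.117
grasp_force: 59.5
```

```bash
python3 - <<'E'
from rp import *
s=robot.sense(); f=s['wrist_force'];print('f e,n',f@e,f@nn); q=s['eef_pos']-tcp(0,0); print('e',q@e,'n',q@nn,'y',q@np.cross(Z,rx))
E
```

```text
f e,n 5.375986449364625 0.018256621434217024
e 0.001485309624044088 n 0.0004129532252567041 y 0.004375483876245868
```

apply_moves(motion=[[-0.4,0,0,0,0,0,0],[-0.4,0,0,0,0,0,0],[-0.4,0,0,0,0,0,0],[-0.4,0,0,-0.015,0,0,0],[-0.4,0,0,-0.03,0,0,0],[-0.4,0,0,-0.04,0,0,0],[-0.4,0,0,-0.04,0,0,0],[-0.4,0,0,0,0,0,0],[-0.4,0,0,0,0,0,0]])

```text
time_s: 20.63
eef_pos: [0.5109, 0.2501, 0.1514]
tool_rot: [0.916, 0.127, -0.048, -0.379]
wrist_force: [-0.8, 0.6, -1.8]
grip_width: 0.3
grasp_force: 0.0
```

```bash
cat > restlid.py <<'E'
from rp import *
ry=np.cross(Z,rx)
for cam in('top','scene'):
    im,d,P=shot(cam,'rl_%s_%d.png'%(cam,robot.sense()['time_s']*100)); C=cloud(d,P); q=C-c
    E,N,Y=q@e,q@nn,q@ry
    k=(d>0)&(abs(Y)<.09)&(E>-.005)&(E<.12)&(N>-.01)&(N<.05)&(im.min(2)>60)
    for nm,lo,hi in(('plate',.006,.016),('rib',.027,.043)):
        m=k&(N>lo)&(N<hi); 
        if m.sum()<20: print(cam,nm,m.sum()); continue
        r=cv2.minAreaRect((np.stack([Y[m],E[m]],1)*1000).astype(np.float32)); print(cam,nm,m.sum(),'YE',np.array(r[0]),np.array(r[1]),r[2],'N',np.percentile(N[m],[10,50,90]),'fit dN/dE,dN/dY',np.linalg.lstsq(np.stack([E[m],Y[m],1+0*E[m]],1),N[m],rcond=None)[0])
E
python3 restlid.py
```

```text
top plate 970 YE [ 2.7274 51.1828] [126.3853 112.1529] 0.39818641543388367 N [0.01   0.0115 0.0132] fit dN/dE,dN/dY [-0.0143 -0.0012  0.0124]
top rib 128 YE [ 2.5137 54.5542] [18.9126 55.733 ] 86.83190155029297 N [0.0289 0.0338 0.0361] fit dN/dE,dN/dY [-0.2746  0.0018  0.0484]
scene plate 1457 YE [ 6.1007 53.0454] [109.4968 127.6091] 89.7032470703125 N [0.0086 0.0105 0.0124] fit dN/dE,dN/dY [-0.0065 -0.0042  0.0109]
scene rib 135 YE [ 5.4944 54.7755] [56.4673 16.7684] 0.9586116075515747 N [0.0295 0.0335 0.0354] fit dN/dE,dN/dY [-0.2194 -0.0099  0.0454]
```

The lid is seated on the rest: plate top at N≈11 mm, rib centre at Y≈+4 mm and E≈52 mm. Now I change grip to the rib.

```bash
cat >> rp.py <<'E'
ry=np.cross(Z,rx); RG=np.stack([np.cross(e,-nn),e,-nn],1)
def g(N): return c+ry*.004+e*.052+nn*N
E
python3 - <<'E'
from rp import *
m=np.array([.49,.31,.27]); print(g(.08),g(-.018)); plan(m,down(-74)); print('2'); plan(g(.08),RG,m,down(-74))
E
```

```text
[0.4729 0.3831 0.1183] [0.492  0.3165 0.049 ]
rows 7 turn [-0.1122 -0.0007 -0.0001]
0 [-0.0002 -0.0182 -0.006 ]
1 [-0.0002 -0.0174 -0.008 ]
2 [-0.0002 -0.0164 -0.0099]
3 [-0.0002 -0.0152 -0.0117]
4 [-0.0002 -0.0138 -0.0133]
5 [-0.0002 -0.0123 -0.0147]
6 [-0.0002 -0.0105 -0.016 ]
2
rows 7 turn [-0.1122  0.     -0.    ]
0 [ 0.0005 -0.0107  0.0217]
1 [ 0.0005 -0.0131  0.0203]
2 [ 0.0005 -0.0153  0.0187]
3 [ 0.0005 -0.0173  0.0169]
4 [ 0.0005 -0.0191  0.0149]
5 [ 0.0005 -0.0206  0.0126]
6 [ 0.0005 -0.0219  0.0103]
```

apply_moves(motion=[[0,-0.0002,-0.0182,-0.006,-0.1122,0,0],[0,-0.0002,-0.0174,-0.008,-0.1122,0,0],[0,-0.0002,-0.0164,-0.0099,-0.1122,0,0],[0,-0.0002,-0.0152,-0.0117,-0.1122,0,0],[0,-0.0002,-0.0138,-0.0133,-0.1122,0,0],[0,-0.0002,-0.0123,-0.0147,-0.1122,0,0],[0,-0.0002,-0.0105,-0.016,-0.1122,0,0]])

```text
time_s: 21.32
eef_pos: [0.4896, 0.3108, 0.2712]
tool_rot: [0.99, 0.138, 0.004, 0.002]
wrist_force: [0.4, 0.7, -1.1]
grip_width: 0.501
grasp_force: 0.0
```

apply_moves(motion=[[0,0.0005,-0.0107,0.0217,-0.1122,0,0],[0,0.0005,-0.0131,0.0203,-0.1122,0,0],[0,0.0005,-0.0153,0.0187,-0.1122,0,0],[0,0.0005,-0.0173,0.0169,-0.1122,0,0],[0,0.0005,-0.0191,0.0149,-0.1122,0,0],[0,0.0005,-0.0206,0.0126,-0.1122,0,0],[0,0.0005,-0.0219,0.0103,-0.1122,0,0],[0,0,0,0,0,0,0],[0,0,0,0,0,0,0]])

```text
time_s: 22.07
eef_pos: [0.4692, 0.3838, 0.1088]
tool_rot: [0.913, 0.132, 0.05, 0.384]
wrist_force: [0.6, -0.7, 0.8]
grip_width: 0.503
grasp_force: 0.0
```

```bash
python3 - <<'E'
from rp import *
s=robot.sense(); print(s['qpos'],s['grip_width']); q=s['eef_pos']-c; print('E',q@e,'N',q@nn,'Y',q@ry)
im,d,P=shot('wrist','w7.png'); C=cloud(d,P); q=C-c; E,N,Y=q@e,q@nn,q@ry
k=(d>0)&(abs(Y)<.09)&(E>-.005)&(E<.12)&(im.min(2)>60)
for lo,hi in((.007,.015),(.032,.038)):
    m=k&(N>lo)&(N<hi); r=cv2.minAreaRect((np.stack([Y[m],E[m]],1)*1000).astype(np.float32)); print(m.sum(),'YE',np.array(r[0]),np.array(r[1]),r[2],np.percentile(N[m],[10,50,90]))
plan(g(.02),RG)
E
```

```text
[-1.0148  0.8961 -0.0867  1.306   0.5776  1.591  -2.5598] 0.50257691556481
E 0.04408406946256324 N 0.07445041305801141 Y 0.0006881573124665717
24020 YE [ 4.1389 51.4919] [126.4873 107.7277] 0.07094650715589523 [0.0098 0.0107 0.0115]
1888 YE [ 4.5255 53.2138] [56.062 13.967] 0.15991806983947754 [0.0335 0.0346 0.0354]
rows 2 turn [0.0023 0.0003 0.0009]
0 [0.0003 0.0014 0.0286]
1 [0.0003 0.0015 0.0286]
```

apply_moves(motion=[[0,0.0003,0.002,0.029,0.002,0,0],[0,0.0003,0.002,0.028,0.002,0,0],[0,0,0,0,0,0,0],[0,0,0,0,0,0,0],[0,0,0,0,0,0,0]])

```text
time_s: 22.53
eef_pos: [0.488, 0.3416, 0.0843]
tool_rot: [0.917, 0.125, 0.056, 0.375]
wrist_force: [-0.8, 0.2, -0.2]
grip_width: 0.506
grasp_force: 0.0
```

```bash
python3 - <<'E'
from rp import *
s=robot.sense(); print(s['qpos'],s['wrist_force']); q=s['eef_pos']-c; print('E',q@e,'N',q@nn,'Y',q@ry)
im,d,P=shot('wrist','w8.png'); s=robot.sense(); q=s['eef_pos']-c; print('E',q@e,'N',q@nn,'Y',q@ry)
plan(g(-.018)+e*.001,RG)
E
python3 tip.py
```

```text
[-0.9639  0.8763 -0.0773  1.4224  0.6033  1.4684 -2.5918] [-0.7842  0.2416 -0.1635]
E 0.05912545293474317 N 0.024740884580947864 Y 0.007117039905941441
E 0.058255572303489725 N 0.024927326072942596 Y 0.006982935247804986
rows 2 turn [-0.0039 -0.0018 -0.0045]
0 [-0.0016 -0.0024  0.0215]
1 [-0.0015 -0.0025  0.0215]
[0.4874 0.3426 0.0833] 0.49960532312349215 tip z [-0.0092 -0.0086 -0.0066]
inner +y [0.0001 0.0011 0.0239 0.036 ] -y [-0.0004 -0.0019 -0.0201 -0.0331]
```

apply_moves(motion=[[0,-0.0016,-0.0025,0.012,-0.004,-0.002,-0.004],[0,-0.0015,-0.0025,0.012,-0.004,-0.002,-0.004],[0,0,0,0.01,0,0,0],[0,0,0,0.008,0,0,0],[0,0,0,0,0,0,0],[0,0,0,0,0,0,0]])

```text
time_s: 23.13
eef_pos: [0.4902, 0.3163, 0.0481]
tool_rot: [0.914, 0.129, 0.052, 0.381]
wrist_force: [-5.9, 6.5, 11.3]
grip_width: 0.499
grasp_force: 6.3
```

```bash
python3 - <<'E'
from rp import *
s=robot.sense(); print(s['wrist_force'],R.from_quat(s['tool_rot']).as_matrix()-RG); q=s['eef_pos']-c; print('E',q@e,'N',q@nn,'Y',q@ry)
E
python3 tip.py
```

```text
[-5.868   6.4942 11.3085] [[-0.0001  0.0024 -0.0017]
 [ 0.0005  0.0032 -0.003 ]
 [-0.004   0.0024  0.0024]]
E 0.05116374432419744 N -0.01844684559399099 Y 0.002166791632797968
[0.4901 0.3163 0.0482] 0.4946176421097235 tip z [-0.0107 -0.0084 -0.0068]
inner +y [0.0005 0.0024 0.0226 0.0531] -y [-0.0006 -0.003  -0.0291 -0.0794]
```

apply_moves(motion=[[0,0,0.001,-0.004,0,0,0],[0,0,0,0,0,0,0],[-1,0,0,0,0,0,0],[-1,0,0,0,0,0,0],[-1,0,0,0,0,0,0],[-1,0,0,0,0,0,0],[-1,0,0,0,0,0,0]])

```text
time_s: 23.77
eef_pos: [0.4907, 0.3171, 0.0511]
tool_rot: [0.914, 0.129, 0.052, 0.381]
wrist_force: [0.1, 0.8, 1.7]
grip_width: 0.15
grasp_force: 60.0
```

```bash
python3 - <<'E'
from rp import *
s=robot.sense(); f=s['wrist_force'];print('f',f@e,f@nn,f@ry,s['wrist_torque'],s['qpos']); q=s['eef_pos']-c; print('E',q@e,'N',q@nn,'Y',q@ry)
E
```

```text
f 0.7178115968861932 1.7173550399054367 0.2657488450125616 [0.7787 0.1409 0.0349] [-0.946   0.9027 -0.0708  1.4866  0.6231  1.398  -2.6157]
E 0.05283364686500175 N -0.01591075613482473 Y 0.0029143554447835524
```

apply_moves(motion=[[-1,0,0,-0.01,0,0,0],[-1,0,0,-0.02,0,0,0],[-1,0,-0.002,-0.03,0,0,0],[-1,0,0.01,-0.03,0,0,0],[-1,0,0.02,-0.025,0,0,0],[-1,0,0.025,-0.025,0,0,0],[-1,0,0,0,0,0,0],[-1,0,0,0,0,0,0]])

```text
time_s: 24.43
eef_pos: [0.4742, 0.3783, 0.1894]
tool_rot: [0.915, 0.128, 0.053, 0.38]
wrist_force: [-0.3, -0.5, -1.7]
grip_width: 0.15
grasp_force: 59.7
```

```bash
cat > hl2.py <<'E'
from h import *
s=robot.sense(); print(s['time_s'],s['eef_pos'],s['grip_width'],s['wrist_force'],s['qpos'])
im,d,P=shot('wrist','hm%d.png'%int(s['time_s']*100)); C=cloud(d,P); Rt=R.from_quat(s['tool_rot']).as_matrix()
L=(C-s['eef_pos'])@Rt
k=(d>0)&(abs(L[...,0])<.09)&(abs(L[...,1])<.08)&(L[...,2]>-.034)&(L[...,2]<-.012)&(im.min(2)>60)
l=L[k]; r=cv2.minAreaRect((l[:,:2]*1000).astype(np.float32)); print(len(l),'x',np.percentile(l[:,0],[.3,99.7]),'y',np.percentile(l[:,1],[.3,99.7]),r,'z',np.percentile(l[:,2],[10,50,90]))
print('tilt',np.linalg.lstsq(np.c_[l[:,:2],np.ones(len(l))],l[:,2],rcond=None)[0])
E
python3 hl2.py; python3 - <<'E'
from h import *
plan([.46,.2,.22],down(-100))
E
```

```text
24.4333 [0.4742 0.3783 0.1894] 0.15034331319366465 [-0.3145 -0.5338 -1.7365] [-1.0071  0.8096 -0.0825  1.2529  0.5776  1.6953 -2.4867]
40013 x [-0.0596  0.0644] y [-0.0509  0.0519] ((1.2167739868164062, 0.46453094482421875), (126.6260986328125, 104.34825134277344), 0.16965627670288086) z [-0.0275 -0.0267 -0.026 ]
tilt [-0.0004  0.0018 -0.0267]
rows 8 turn [ 0.0969 -0.022   0.0539]
0 [-0.0078  0.0176  0.012 ]
1 [-0.0065  0.019   0.0104]
2 [-0.0053  0.0203  0.0086]
3 [-0.004   0.0213  0.0067]
4 [-0.0027  0.022   0.0046]
5 [-0.0014  0.0224  0.0025]
6 [-0.0002  0.0226  0.0004]
7 [ 0.001   0.0225 -0.0018]
```

apply_moves(motion=[[-1,-0.0078,0.0176,0.012,0.0969,-0.022,0.0539],[-1,-0.0065,0.019,0.0104,0.0969,-0.022,0.0539],[-1,-0.0053,0.0203,0.0086,0.0969,-0.022,0.0539],[-1,-0.004,0.0213,0.0067,0.0969,-0.022,0.0539],[-1,-0.0027,0.022,0.0046,0.0969,-0.022,0.0539],[-1,-0.0014,0.0224,0.0025,0.0969,-0.022,0.0539],[-1,-0.0002,0.0226,0.0004,0.0969,-0.022,0.0539],[-1,0.001,0.0225,-0.0018,0.0969,-0.022,0.0539],[-1,0,0,0,0,0,0]])

```text
time_s: 25.23
eef_pos: [0.4617, 0.1872, 0.2201]
tool_rot: [0.995, -0.098, 0.0, 0.001]
wrist_force: [-0.8, -1.8, -1.9]
grip_width: 0.153
grasp_force: 59.7
```

```bash
python3 - <<'E'
from h import *
s=robot.sense(); print(s['qpos']); b=np.array([.4417,.0163]); Rd=down(-100)
p=b-(Rd@[.0012,.0005,0])[:2]; print(p); plan([p[0],p[1],.12],Rd)
E
```

```text
[-0.3389  0.2945 -0.1303  1.7991  0.0462  1.0521 -2.2538]
[0.4406 0.017 ]
rows 5 turn [ 0.0005 -0.0001 -0.0044]
0 [0.0025 0.0342 0.0201]
1 [0.0023 0.0342 0.0201]
2 [0.0022 0.0342 0.0201]
3 [0.0021 0.0342 0.02  ]
4 [0.0019 0.0342 0.02  ]
```

apply_moves(motion=[[-1,0.0025,0.0342,0.01,0.0005,0,-0.0044],[-1,0.0023,0.0342,0.015,0.0005,0,-0.0044],[-1,0.0022,0.0342,0.02,0.0005,0,-0.0044],[-1,0.0021,0.0342,0.025,0.0005,0,-0.0044],[-1,0.0019,0.0342,0.03,0.0005,0,-0.0044],[-1,0,0,0.03,0,0,0],[-1,0,0,0,0,0,0],[-1,0,0,0,0,0,0],[-1,0,0,0,0,0,0]])

```text
time_s: 25.98
eef_pos: [0.4433, 0.0339, 0.0936]
tool_rot: [0.997, -0.076, -0.0, -0.001]
wrist_force: [0.5, -0.3, -0.6]
grip_width: 0.148
grasp_force: 59.6
```

```bash
python3 hl2.py; cat > cl.py <<'E'
from h import *
for cam in('wrist','top','scene'):
    im,d,P=shot(cam,'cl_%s_%d.png'%(cam,robot.sense()['time_s']*100)); C=cloud(d,P); s=robot.sense(); a=np.radians(-10)
    B=np.array([[np.cos(a),np.sin(a)],[-np.sin(a),np.cos(a)]]); q=(C[...,:2]-[.4417,.0163])@B.T; z=C[...,2]
    for sg in(1,-1):
        m=(d>0)&(abs(q[...,0])<.03)&(sg*q[...,1]>.044)&(sg*q[...,1]<.08)&(z>.060)&(z<.072)
        if m.sum()>8: print(cam,'clip',sg,m.sum(),'x',np.percentile(q[m][:,0],[3,97]),'y',np.percentile(q[m][:,1],[3,50,97]),'ztop',np.percentile(z[m],95))
    m=(d>0)&(abs(q[...,0])<.07)&(abs(q[...,1])<.06)&(abs(q[...,0])>.03)&(z>.044)&(z<.12)&(im.min(2)>60)
    if m.sum()>20:
        r=cv2.minAreaRect((q[m]*1000).astype(np.float32)); print(cam,'lid',np.array(r[0]),np.array(r[1]),r[2],'z',np.percentile(z[m],[5,50,95]))
print(s['eef_pos'],R.from_quat(s['tool_rot']).as_matrix()[:,1],s['wrist_force'])
E
python3 cl.py
```

```text
25.9833 [0.4433 0.0339 0.0936] 0.14843276530834051 [ 0.5104 -0.3368 -0.5833] [-0.0709  0.3727 -0.0802  2.1101  0.0455  0.6605 -1.9038]
39934 x [-0.0594  0.0645] y [-0.0508  0.052 ] ((1.4417915344238281, 0.6904144287109375), (104.59695434570312, 126.5586166381836), 89.9172134399414) z [-0.0279 -0.0272 -0.0264]
tilt [-0.0004  0.0013 -0.0272]
wrist clip -1 1039 x [-0.023   0.0247] y [-0.0623 -0.0574 -0.0552] ztop 0.06862209869830943
wrist lid [0.6529 2.3706] [126.5786 111.987 ] 1.1234431266784668 z [0.0441 0.0452 0.12  ]
top clip -1 55 x [-0.0191  0.0219] y [-0.0616 -0.0579 -0.053 ] ztop 0.0685731601201113
scene clip 1 49 x [-0.0214  0.0252] y [0.0552 0.059  0.0623] ztop 0.07037078357340713
scene lid [0.7769 0.2245] [105.0659 128.648 ] 89.54135131835938 z [0.045  0.1191 0.1199]
[0.4439 0.0337 0.0943] [-0.1507 -0.9886 -0.0015] [-0.407   0.6725 -0.6921]
```

```bash
python3 - <<'E'
from h import *
Rd=down(-100); p=np.array([.4417,.0163])-(Rd@[.0013,.0006,0])[:2]; print(p); plan([p[0],p[1],.085],Rd,n=2)
E
```

```text
[0.4405 0.0171]
rows 2 turn [-0.0008 -0.0012  0.0116]
0 [-0.0005  0.0084  0.0046]
1 [-0.0004  0.0084  0.0046]
```

apply_moves(motion=[[-1,-0.0005,0.0084,0.004,-0.0008,-0.0012,0.0116],[-1,-0.0004,0.0084,0.004,-0.0008,-0.0012,0.0116],[-1,0,0,0,0,0,0],[-1,0,0,0,0,0,0],[-1,0,0,0,0,0,0]])

```text
time_s: 26.6
eef_pos: [0.4395, 0.016, 0.085]
tool_rot: [0.996, -0.088, -0.001, 0.0]
wrist_force: [1.1, -0.4, -1.5]
grip_width: 0.153
grasp_force: 59.6
```

```bash
python3 - <<'E'
from h import *
s=robot.sense(); print(s['qpos'])
Rd=down(-100); p=np.array([.4417,.0163])-(Rd@[.0013,.0006,0])[:2]; print(s['eef_pos']); plan([p[0],p[1],.06],Rd,n=2)
E
python3 cl.py
```

```text
[-0.0408  0.3815 -0.0698  2.1301  0.0441  0.6338 -1.8888]
[0.4395 0.016  0.085 ]
rows 2 turn [ 0.0004  0.0012 -0.0012]
0 [ 0.0005 -0.0007  0.0125]
1 [ 0.0004 -0.0007  0.0125]
wrist lid [-0.3904 -1.1868] [104.3439 126.8249] 89.85425567626953 z [0.1106 0.1121 0.1131]
scene clip 1 53 x [-0.0203  0.0248] y [0.0549 0.0596 0.0625] ztop 0.0692941285690137
scene lid [ 0.579  -0.8377] [106.6924 128.1611] 89.24710845947266 z [0.1086 0.1123 0.1152]
[0.4396 0.0163 0.0851] [-0.1752 -0.9845  0.0007] [-0.2055 -0.738  -0.589 ]
```

apply_moves(motion=[[-1,0.0004,-0.001,0.008,0,0.001,0],[-1,0,0,0.008,0,0,0],[-1,0,0,0.006,0,0,0],[-1,0,0,0.006,0,0,0],[-1,0,0,0.006,0,0,0],[-1,0,0,0.004,0,0,0],[-1,0,0,0,0,0,0],[-1,0,0,0,0,0,0]])

```text
time_s: 27.42
eef_pos: [0.4398, 0.017, 0.0467]
tool_rot: [0.996, -0.088, -0.001, 0.0]
wrist_force: [-0.5, -0.1, -0.6]
grip_width: 0.147
grasp_force: 59.6
```

```bash
python3 hl2.py; python3 cl.py
```

```text
27.4167 [0.4398 0.017  0.0467] 0.14749540954054902 [-0.4816 -0.0968 -0.6173] [-0.0498  0.4482 -0.0628  2.1728  0.0553  0.5243 -1.9014]
42735 x [-0.0593  0.0645] y [-0.0597  0.0622] ((1.4081535339355469, 1.2401962280273438), (126.48897552490234, 124.56593322753906), 0.09868404269218445) z [-0.0279 -0.0271 -0.0261]
tilt [-0.0152  0.004  -0.0263]
wrist clip 1 1242 x [-0.0228  0.0252] y [0.0546 0.0565 0.0607] ztop 0.06863886342295421
wrist clip -1 1527 x [-0.0232  0.0248] y [-0.0623 -0.0576 -0.0555] ztop 0.06863187653703974
wrist lid [-0.2934 -0.3197] [104.4166 126.4564] 89.8469009399414 z [0.0724 0.0741 0.0751]
scene clip 1 60 x [-0.0206  0.0275] y [0.0485 0.0587 0.0619] ztop 0.07128680065106552
scene clip -1 17 x [-0.0122  0.0261] y [-0.0622 -0.0589 -0.0555] ztop 0.07062991126974227
scene lid [ 0.6589 -0.181 ] [107.1995 129.3256] 89.5836410522461 z [0.0712 0.0746 0.0775]
[0.4403 0.0171 0.0473] [-0.1754 -0.9845  0.0007] [-0.4016  0.2702 -0.5354]
```

The lid is centred within 0.5 mm above the clips. Pressing it down.

apply_moves(motion=[[-1,0,0,0.004,0,0,0],[-1,0,0,0.004,0,0,0],[-1,0,0,0.004,0,0,0],[-1,0,0,0.003,0,0,0],[-1,0,0,0.003,0,0,0],[-1,0,0,0,0,0,0]])

```text
time_s: 28.12
eef_pos: [0.4407, 0.0169, 0.0288]
tool_rot: [0.996, -0.088, -0.0, 0.0]
wrist_force: [1.3, -1.1, -0.6]
grip_width: 0.15
grasp_force: 59.7
```

apply_moves(motion=[[-1,0,0,0.002,0,0,0],[-1,0,0,0.002,0,0,0],[-1,0,0,0.002,0,0,0],[-1,0,0,0.001,0,0,0],[-1,0,0,0,0,0,0]])

```text
time_s: 28.53
eef_pos: [0.4395, 0.017, 0.0224]
tool_rot: [0.996, -0.088, -0.001, 0.0]
wrist_force: [-2.8, -0.1, 11.8]
grip_width: 0.15
grasp_force: 61.8
```

```bash
python3 hl2.py; python3 cl.py
```

```text
28.5333 [0.4395 0.017  0.0224] 0.15018134727180957 [-2.8487 -0.1219 11.7891] [-0.055   0.4933 -0.0567  2.1977  0.0625  0.4539 -1.9081]
41647 x [-0.0593  0.0652] y [-0.0579  0.0604] ((1.8078422546386719, 1.0807228088378906), (127.46681213378906, 123.24500274658203), 0.12721680104732513) z [-0.0281 -0.0272 -0.0263]
tilt [ 0.0084  0.0012 -0.0275]
wrist clip 1 2662 x [-0.0156  0.0253] y [0.0517 0.0549 0.0605] ztop 0.06840798489447575
wrist clip -1 2695 x [-0.0165  0.0249] y [-0.0621 -0.0565 -0.0532] ztop 0.06843877857286898
wrist lid [-0.3439 -0.2332] [104.5614 126.8819] 89.79877471923828 z [0.0483 0.0495 0.0505]
scene clip 1 49 x [-0.0216  0.0243] y [0.0548 0.059  0.0615] ztop 0.06919989718477675
scene clip -1 39 x [-0.0047  0.0258] y [-0.061  -0.0561 -0.051 ] ztop 0.07081870492360373
scene lid [0.6538 0.1765] [105.4412 129.5484] 89.53394317626953 z [0.046  0.0496 0.0525]
[0.4395 0.0171 0.0224] [-0.1754 -0.9845  0.001 ] [-2.3167 -0.1672 11.9136]
```

apply_moves(motion=[[-1,0,0,0.001,0,0,0],[-1,0,0,0.001,0,0,0],[-1,0,0,0,0,0,0],[-1,0,0,0,0,0,0]])

```text
time_s: 29.07
eef_pos: [0.4396, 0.0171, 0.0223]
tool_rot: [0.996, -0.088, -0.0, 0.0]
wrist_force: [-9.4, -0.4, 43.2]
grip_width: 0.15
grasp_force: 66.6
```

```bash
python3 cl.py
```

```text
wrist clip 1 2661 x [-0.0156  0.0252] y [0.0516 0.0549 0.0605] ztop 0.06841091266268705
wrist clip -1 2681 x [-0.0167  0.0248] y [-0.0621 -0.0565 -0.0533] ztop 0.06842195239110549
wrist lid [-0.2657 -0.2409] [104.4933 126.741 ] 89.8521957397461 z [0.0483 0.0495 0.0505]
scene clip 1 45 x [-0.0211  0.0246] y [0.0552 0.0591 0.0621] ztop 0.06918062095132756
scene clip -1 39 x [-0.0045  0.0261] y [-0.0604 -0.0564 -0.052 ] ztop 0.07025981458484222
scene lid [ 1.0142 -0.0171] [128.5993 105.7479] 0.32013916969299316 z [0.0463 0.0497 0.053 ]
[0.4396 0.017  0.0223] [-0.1754 -0.9845  0.0008] [-8.3595 -0.1925 44.4305]
```

The lid is fully home: it stayed put under 43 N. Releasing and retreating.

apply_moves(motion=[[-1,0,0,-0.003,0,0,0],[-0.3,0,0,0,0,0,0],[-0.3,0,0,0,0,0,0],[-0.3,0,0,0,0,0,0],[-0.3,0,0,-0.01,0,0,0],[-0.3,0,0,-0.02,0,0,0],[-0.3,0,0,-0.035,0,0,0],[-0.3,0,0,-0.04,0,0,0],[-0.3,0,0,-0.04,0,0,0],[-0.3,0,0,-0.04,0,0,0],[-0.3,0,0,0,0,0,0],[-0.3,0,0,0,0,0,0]])

```text
time_s: 30.22
eef_pos: [0.4414, 0.0173, 0.2096]
tool_rot: [0.996, -0.088, 0.001, 0.0]
wrist_force: [0.0, -0.2, -1.1]
grip_width: 0.345
grasp_force: 0.0
```

```bash
python3 cl.py; ls -t pics/cl_wrist* | head -1
```

```text
wrist clip 1 618 x [-0.0228  0.0248] y [0.0515 0.0553 0.0605] ztop 0.06850354823377282
wrist clip -1 610 x [-0.0233  0.0244] y [-0.0624 -0.0572 -0.0535] ztop 0.06850136835465431
wrist lid [ 0.0442 -0.3403] [104.1978 126.0486] 89.93391418457031 z [0.0482 0.0495 0.0507]
scene clip 1 51 x [-0.0205  0.0264] y [0.0556 0.0591 0.0631] ztop 0.07022305068893958
scene clip -1 56 x [-0.0209  0.0259] y [-0.0607 -0.056  -0.0514] ztop 0.07022038176432407
scene lid [0.264  0.1348] [106.6632 128.589 ] 89.45157623291016 z [0.0463 0.0498 0.0529]
[0.4392 0.0171 0.2066] [-0.1753 -0.9845  0.0016] [ 0.0928  0.2028 -0.0477]
pics/cl_wrist_3021.png
```

The lid stays seated, flat and centred. Both clips are back at their rest positions (outer faces at ±62 mm), and the robot is clear. Handing in.

```bash
python3 -c "
from rig import robot
print(robot.finish_job())"
```

```text
the job is handed in; nothing more can be done
None
```

The job is handed in at about 30 s: both cases lie flat in their matching compartments, and the larger lid is on rib up, pressed home under 43 N at the wrist, with both clips measured back at rest over its edge.

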